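# Hang the lift-off door on the counter display cabinet

### The job

Take the small glazed door out of its slotted stand and, holding it upright and swung well open, gently lower it so that both hinge sockets go fully down over the two upright pintles on the display cabinet; then swing the door shut against its bumpers and let go. Never press hard on the cabinet or drop the door, and leave the jar and the candle tins where they are.

Things in the scene. Friction and masses are not known exactly. Their poses are not given: they have to be found in the camera images.
- cabinet: wooden display cabinet, 110 deep (x) x 210 wide (y) x 200 high mm, fixed, open front facing its -x (to the robot), goods fixed inside; origin centre of its underside, z up. On its front face (x -55 mm) at the left (+y) a flat steel strip 28 mm wide, 3 mm thick carries two pintles, one above the other. Over 35 N between door and cabinet damages the pintles.
- hinge_line (a point): nominal pintle axis at the lower shoulder: (-73, 75, 30) mm in the cabinet frame, axes as the cabinet's. The strip is clamped through slotted holes, so the true axis stands anywhere within 12 mm either way along cabinet y; how far is not reported and must be felt or seen; it does not shift under load.
- upper_pintle (a point): nominal shoulder of the upper pintle, 110 mm above hinge_line, same offset. Each pintle: rigid upright steel pin, 10 mm thick, 16 mm long (tips at z 46 and 156 mm of the cabinet), 1.2 mm chamfer, standing on a bracket 18 mm wide, 6 mm thick, reaching from the strip to 9 mm in front of the axis; bracket tops (shoulders) at z 30 and 140 mm.
- bumper (a point): front of the lower of two rubber bumpers, at (-66, -73, 50) mm in the cabinet frame (the other 120 mm above it); they stand 11 mm proud of the front face; the shut door's back rests on them
- door: loose glazed light wood door, brass knob, 0.28 to 0.46 kg. Panel 14 mm thick (x), y -14 to -164 mm, z 0 to 160 mm; origin on the socket axis at the lower edge, z up, mass centre near y -82 mm. Axes match the cabinet's when shut: knob (16 mm wide, reaches 23 mm from mid-plane, at y -152, z 80) on the -x front. Opening turns it clockwise from above. Hung, its origin is 30 mm above the cabinet's.
- door_socket (a point): lower socket mouth, at the door origin. Two steel tubes on the door's z axis, open at both ends, outside 22 mm, bore 12.2 mm, at z 0 to 20 and 110 to 130 mm. The lower tube cannot pass the upper bracket from above: bring the door in level from the front, tubes just over the pin tips, then lower 16 mm until both rest on the shoulders. The hung door swings freely and stays where left.
- door_edge (a point): middle of the door's free edge, at (0, -164, 80) mm in the door frame
- door_rail (a point): middle of the top of the door's top rail, at (0, -80, 160) mm in the door frame; the rail is plain wood, 14 mm thick, 36 mm high, to be pinched across its thickness from above
- stand: light wood stand fixed to the table: foot 90 x 100 mm, 8 mm thick; two rails 12 mm thick up to z 38 mm form a 16.4 mm slot along its y. The door stands in the slot, lower edge on the foot, axes parallel to the stand's, sockets beyond its +y end. Origin centre of its underside
- salt_jar: pink glass jar with cork, 53 mm wide, 74 mm high, loose, left of the cabinet; origin centre of its underside; leave alone
- candle_tin_1: round white candle tin with teal lid, 65 mm wide, 35 mm high, loose; origin centre of its underside; leave alone
- candle_tin_2: round white candle tin with brown lid, 65 mm wide, 35 mm high, loose; origin centre of its underside; leave alone

How it is judged:
By the outcome, as a careful person would: the job done as asked, in the order asked, and still so for the second after the job is handed in, with the robot touching nothing.
It also fails if it takes over 72 s, if anything falls off the work surface, if the arm or the gripper's body presses on something with over 40 N, if the wrist force passes 120 N, or if a joint passes its speed limit or range.

### The arm

A 6-joint arm with a two-finger parallel gripper is mounted at the origin on a cart in front of the work surface, level with it; the furniture and walls round the work are solid. World frame = base frame: x ahead of the robot, y to its left, z up, the work surface at z = 0. Lengths are in mm, angles in rad, forces in N, time in s.
With the tool pointing down it reaches from about 350 to 775 mm from the base axis. Payload 7.3 kg.
Tool frame: the origin (TCP) lies at the very end of the fingers, on their centre line; the grasp point (between the pads) lies 19 mm behind it; z points along the fingers, y is the line along which they close (so a half turn about z gives the same grasp; the last joint's range is limited). The gripper opens to 92 mm and grips with 3 to 60 N. Pads are 19 mm wide; open, the fingers measure 130 mm over their backs; the gripper's body (75 mm by 190 mm) begins 47 mm behind the grasp point.
Start: joints at [-1.357, 0.342, 1.524, -0, 1.275, -0.146], TCP at [184.869, -491.394, 226.741] pointing down, gripper open.
Joint ranges: [-2.53, 2.53], [-0.77, 2.02], [0.04, 2.7], [-1, 4.14], [0.28, 2.66], [-3.11, 3.11]. Speed limits (rad/s): [2.57, 2.57, 3.14, 3.14, 3.14, 3.14].

### API

Orientations are given as [roll, pitch, yaw] about the fixed x, y, z axes, in that order (R = Rz(yaw) Ry(pitch) Rx(roll)).
In Python, from plant import bot gives the robot as it stands.
- The arm moves only by the tool send_rows, never from a script. Its argument "rows" is a list of rows, each an object of numbers: "x", "y", "z": the shift along the tool's x, y, z in units of 0.2 m (1.0 is 0.2 m); "ax", "ay", "az": the turn, a rotation vector about the tool's x, y, z in units of 60 degrees (1.0 is 60 degrees); "jaw": the opening, from -1 (shut) to 1 (fully open), so that 0 is half open. In form: [{"x": .., "y": .., "z": .., "ax": .., "ay": .., "az": .., "jaw": ..}, ...]. A call has exactly 10 rows; each row is the pose to reach, as a shift and turn from the pose commanded when the call began, along the tool's axes at that moment; what a row does not reach only later rows make up. A row lasts 1/8 s, in which the tool goes at most 62.5 mm and 10.7 degrees, less where a joint would pass 70% of its speed; a pose out of reach is approached as far as the arm can. A call with a number of a shift or a turn outside -1 to 1 is refused whole. A call with a gripper value outside its range is refused whole. The fingers move at their own pace and stop on an object; the grip force is fixed at half the most. Time passes only in rows, so rows that repeat a pose let the fingers close, or fill a call up. It gives the time, the measured TCP pose, the force, the opening and the grip force at its end, in the units of the state.
- bot.get_obs(): the state, without advancing time (a new reading comes with each control period).
- bot.capture(name): name is "scene" or "top" or "wrist"; returns (picture, depth): 400x640x3 uint8, red, green, blue; 400x640 float32, mm along the optical axis (not along the pixel's ray), 0 where there is no reading.
- bot.camera_model(name): a dict with "vertical_fov" (degrees; the focal length in pixels is half the picture's height over the tangent of half this angle, whatever the lens; pixels are square), "cx", "cy" (the principal point, pixels), "k1" (the pictures are not rectified: a ray, as slopes to the right and down, at radius r is drawn at 1 + k1 r^2 times it, then the intrinsics apply), "R" (3x3) and "t" (3): a world point X has camera coordinates R X + t; the wrist camera has in their place "T_tool_cam" (4x4, takes a point from camera to tool coordinates, whose origin is the TCP and whose axes are the flange's). Camera axes: x right, y down, z forward; pixel columns grow to the right and rows downward; lengths in mm; the calibration is good to about 2 mm. A picture is of the moment at which its call begins: read the wrist's pose just before it. camera_model takes no time and is no camera call.
- bot.close_job(): hands the job in; it is judged then, once.
The state is a dict: "time": time; "joint_positions": joint angles; "dq": joint speeds; "tau": joint torques, N m; "tool_pos": TCP position; "tcp_rot": TCP orientation; "contact_force": force on the tool from outside, world axes, zero at the start; "moment": the same for the moment, N m; "grip_width": finger opening in mm; "finger_force": force on a finger pad.
Only numpy, scipy, OpenCV 4.12 (cv2) and the standard library are available. Lean on these libraries where they do the work, as an engineer would, in place of code of your own. Each camera call takes 0.05 s, during which the arm holds its last target. There are 200 camera calls.

## Working session

There is one attempt and no reset: what is moved stays moved. The work goes in short steps, Python scripts to look and compute and a tool call to move; the robot and the scene stay as the last step left them, time stands still between calls to the robot, and variables do not carry over. Pictures are saved under pics/ and viewed, at most 10 in all, crops included, and the job is handed in when it is done.

Besides the shell and the picture viewer there is one more tool, called after ">>>" by a JSON object that holds its "op" and its "data", one argument or row to a line. send_rows: Moves the arm, as the interface text tells. Its arguments: {"type":"object","properties":{"rows":{"type":"array","items":{"type":"object","properties":{"x":{"type":"number","minimum":-1,"maximum":1},"y":{"type":"number","minimum":-1,"maximum":1},"z":{"type":"number","minimum":-1,"maximum":1},"ax":{"type":"number","minimum":-1,"maximum":1},"ay":{"type":"number","minimum":-1,"maximum":1},"az":{"type":"number","minimum":-1,"maximum":1},"jaw":{"type":"number"}}}}},"required":["rows"]}

```bash
ls; mkdir -p pics
cat > h.py <<'E'
import numpy as np, cv2
from plant import bot
from scipy.spatial.transform import Rotation as Ro
def model(name,o=None):
    m=bot.camera_model(name); f=200/np.tan(np.radians(m["vertical_fov"])/2)
    if "R" in m: R=np.array(m["R"]);t=np.array(m["t"]); Rc=R.T; c=-R.T@t
    else:
        T=np.array(m["T_tool_cam"]); Rt=Ro.from_euler('xyz',o["tcp_rot"]).as_matrix()
        Rc=Rt@T[:3,:3]; c=Rt@T[:3,3]+np.array(o["tool_pos"])
    return m,f,Rc,c
def rays(M,uv):
    m,f,Rc,c=M; uv=np.asarray(uv,float)
    d=(uv-[m["cx"],m["cy"]])/f; s=d.copy()
    for _ in range(8): s=d/(1+m["k1"]*(s**2).sum(-1,keepdims=True))
    return np.concatenate([s,np.ones_like(s[...,:1])],-1)
def cloud(M,D):
    v,u=np.mgrid[:400,:640]; r=rays(M,np.stack([u,v],-1))
    return (r*D[...,None])@M[2].T+M[3]
def onplane(M,uv,z):
    d=rays(M,uv)@M[2].T; return M[3]+d*((z-M[3][2])/d[...,2])[...,None]
def proj(M,X):
    m,f,Rc,c=M; p=(np.asarray(X,float)-c)@Rc; s=p[...,:2]/p[...,2:]
    return s*(1+m["k1"]*(s**2).sum(-1,keepdims=True))*f+[m["cx"],m["cy"]]
def shot(name,fn):
    o=bot.get_obs(); P,D=bot.capture(name); cv2.imwrite(f"pics/{fn}.png",P[...,::-1]); M=model(name,o)
    np.save(f"pics/{fn}.npy",cloud(M,D)*(D>0)[...,None]); return P,D,M,o
E
python3 - <<'E'
from h import *
for n in("scene","top"):
    P,D,M,o=shot(n,n+"1"); print(n,M[1],M[3],M[2][:,2],(D>0).mean())
print(o)
a=cv2.imread("pics/scene1.png");b=cv2.imread("pics/top1.png")
E
```

```text
pics
scene 441.4492169921036 [-239.04264506  642.06900392  725.92575254] [ 0.62575676 -0.60098069 -0.49724309] 0.99484765625
top 433.89796489958536 [ 351.0015343   -52.13810843 1405.00952161] [ 0.14271651 -0.02609684 -0.9894195 ] 0.995953125
{'time': 0.05, 'joint_positions': array([-1.35694186e+00,  3.42703632e-01,  1.52501150e+00, -9.95911042e-06,
        1.27541905e+00, -1.45992841e-01]), 'dq': array([-0.00234568, -0.00087473, -0.00175194,  0.00096082, -0.00019861,
        0.00065887]), 'tau': array([ 1.35878716e-03, -4.32423234e+01, -2.44992167e+01,  7.20892497e-02,
        5.24007599e-02, -5.48075786e-05]), 'tool_pos': array([ 184.80207059, -490.95913606,  226.05680888]), 'tcp_rot': array([-3.14006614e+00, -2.14831752e-04,  3.59850048e-01]), 'contact_force': array([-0.44756027, -0.42642431, -0.06208345]), 'moment': array([-0.03334694, -0.02591575, -0.04701153]), 'finger_force': 0.0, 'grip_width': 91.88119811889806}
```

View pics/scene1.png

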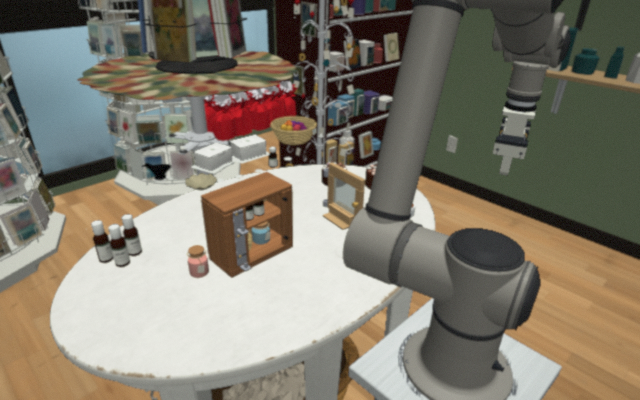

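View pics/top1.png

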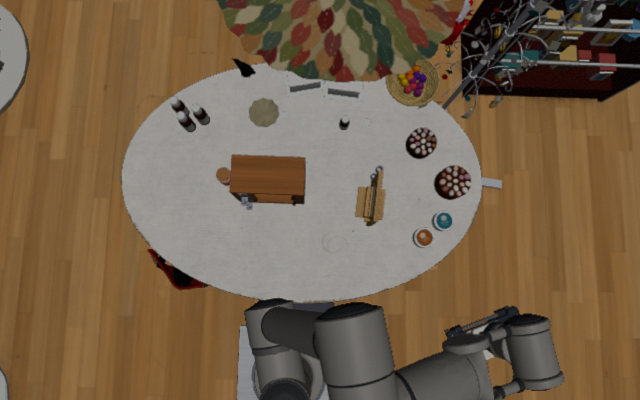

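The scene view shows the cabinet at about (245,225) with its hinge strip at (240,250), and the door in its stand at (345,195). In the top view the cabinet top is at (268,175), the stand at (370,203) with the sockets at the far end (379,170), the jar at (224,175) and the tins at (443,221) and (424,237).

```bash
python3 - <<'E'
from h import *
C=np.load("pics/top1.npy"); img=cv2.imread("pics/top1.png")
M=model("top"); S=np.load("pics/scene1.npy")
v,u=np.mgrid[:400,:640]
def rect(m,lab,z):
    n,l,st,ce=cv2.connectedComponentsWithStats(m.astype(np.uint8)); 
    for i in range(1,n):
        if st[i,4]>40:
            uv=np.stack([u[l==i],v[l==i]],-1); X=onplane(M,uv,z)[:,:2].astype(np.float32)
            print(lab,st[i],np.round(C[l==i].mean(0),1),cv2.minAreaRect(X))
box=(u>200)&(u<470)&(v>130)&(v<260)
rect(box&(abs(C[...,2]-200)<9),"cabtop",200)
b2=(u>340)&(u<400)&(v>150)&(v<240)
rect(b2&(abs(C[...,2]-168)<12),"doortop",168)
rect(b2&(C[...,2]>60)&(C[...,2]<=156),"doorlow",110)
rect(b2&(abs(C[...,2]-8)<6),"foot",8)
rect((u>225)&(u<265)&(v>190)&(v<215)&(C[...,2]>20)&(C[...,2]<170),"pint",140)
print(np.round(C[190:212:3,238:256:3],0).tolist())
rect(box&(u>400)&(abs(C[...,2]-35)<8),"tin",35)
rect((u<232)&box&(C[...,2]>60)&(C[...,2]<90),"jar",74)
# scene cloud
for a,n in(((195,168),"door"),):pass
m=(abs(S[...,2]-200)<5)&(u>190)&(u<310)&(v>160)&(v<280)
print(cv2.minAreaRect(S[m][:,:2].astype(np.float32)))
d=(u>315)&(u<372)&(v>155)&(v<225)&(S[...,2]>60)&(S[...,2]<180)
print(S[d].min(0),S[d].max(0)); 
t=d&(S[...,2]>160);print(t.sum(),cv2.minAreaRect(S[t][:,:2].astype(np.float32)))
E
python3 - <<'E'
import cv2
a=cv2.imread("pics/top1.png")[140:260,210:470]; cv2.imwrite("pics/topc.png",cv2.resize(a,None,fx=3,fy=3,interpolation=2))
E
```

```text
cabtop [ 230  154   76   41 2836] [593.9  66.9 198.7] ((593.8613891601562, 66.48017120361328), (209.45103454589844, 110.5638427734375), 89.29158020019531)
doortop [373 171  11  51 266] [ 544.4 -252.1  165.9] ((544.7042846679688, -251.5801544189453), (15.352920532226562, 149.21507263183594), 83.68035125732422)
doorlow [365 165  19  60 225] [ 552.6 -248.6  111.1] ((558.78564453125, -249.22674560546875), (34.8890495300293, 185.81272888183594), 82.3884506225586)
foot [355 186  12  32 236] [ 550.3 -220.8    7. ] ((550.1703491210938, -220.3473358154297), (27.402381896972656, 103.16719055175781), 83.97886657714844)
foot [379 188   9  36 140] [ 540.6 -291.4    6.5] ((538.4241333007812, -293.4710693359375), (21.139793395996094, 115.85555267333984), 84.18793487548828)
pint [232 194  33  16 242] [536.5 131.5  87.7] ((523.2056274414062, 126.37132263183594), (44.42177963256836, 94.04354095458984), 1.3598012924194336)
[[[547.0, 147.0, 198.0], [547.0, 139.0, 199.0], [547.0, 130.0, 202.0], [548.0, 122.0, 197.0], [548.0, 114.0, 199.0], [548.0, 105.0, 200.0]], [[540.0, 149.0, 187.0], [541.0, 140.0, 18
[... 1246 characters left out ...]
  33.3] ((490.65155029296875, -483.10662841796875), (61.08588790893555, 65.16133117675781), 1.1670548915863037)
tin [414 227  20  21 306] [ 436.5 -420.4   33.5] ((436.2838439941406, -419.82470703125), (60.816341400146484, 62.26485061645508), 62.9581298828125)
jar [216 167  15  15 155] [618.9 218.4  71.2] ((616.6813354492188, 216.8504638671875), (44.38312530517578, 43.34506607055664), 1.4226094484329224)
((593.7474365234375, 72.28195190429688), (211.4230194091797, 113.6229248046875), 88.89546966552734)
[ 466.89361241 -512.40338532   60.00537793] [ 783.95010515 -215.07225746  170.64876891]
184 ((544.1657104492188, -246.6124725341797), (19.97370719909668, 151.58619689941406), 82.90786743164062)
```

View pics/topc.png

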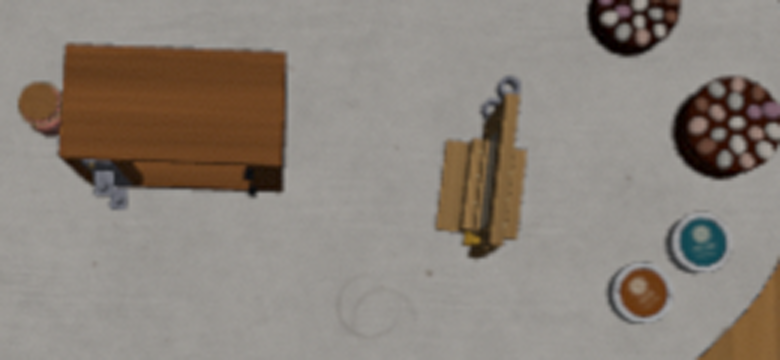

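The 3x crop shows the sockets at the door's far end (508,85), the knob near (473,240) on its +y side, and the cabinet's brackets at (110,185).

```bash
cat >> h.py <<'E'
def go(x,y,z,yaw,base=None):
    """rows' final value to reach a tool-down pose (deg yaw) from base (x,y,z,yaw) or the measured pose"""
    o=bot.get_obs(); p=np.array(o["tool_pos"]); R=Ro.from_euler('xyz',o["tcp_rot"])
    if base: p=np.array(base[:3],float); R=Ro.from_euler('xyz',[np.pi,0,np.radians(base[3])])
    T=Ro.from_euler('xyz',[np.pi,0,np.radians(yaw)])
    s=R.inv().apply(np.array([x,y,z])-p)/200; a=(R.inv()*T).as_rotvec(degrees=True)/60
    print("shift",np.round(s,4),"turn",np.round(a,4))
E
python3 - <<'E'
from h import *
print(np.round(bot.camera_model("wrist")["T_tool_cam"],3),bot.camera_model("wrist")["vertical_fov"])
b=(184.9,-491.4,226.7,np.degrees(.36))
go(480,-260,300,-6.3,b);go(480,-260,300,173.7,b)
E
```

```text
[[-1.00000e-03 -9.51000e-01 -3.09000e-01  8.54480e+01]
 [ 1.00000e+00 -1.00000e-03 -0.00000e+00  3.59000e-01]
 [-0.00000e+00 -3.09000e-01  9.51000e-01 -1.57538e+02]
 [ 0.00000e+00  0.00000e+00  0.00000e+00  1.00000e+00]] 70.15376756294768
shift [ 1.7885 -0.5631 -0.3665] turn [ 0.     -0.      0.4488]
shift [ 1.7885 -0.5631 -0.3665] turn [ 0.      0.     -2.5512]
```

>>> {"op": "send_rows", "data": {
  "rows": [
    {"x": 0.2,"y": -0.1,"z": -0.2,"az": 0.1,"jaw": 1},
    {"x": 0.4,"y": -0.2,"z": -0.367,"az": 0.2,"jaw": 1},
    {"x": 0.6,"y": -0.3,"z": -0.367,"az": 0.3,"jaw": 1},
    {"x": 0.8,"y": -0.4,"z": -0.367,"az": 0.4,"jaw": 1},
    {"x": 1,"y": -0.5,"z": -0.367,"az": 0.449,"jaw": 1},
    {"x": 1,"y": -0.563,"z": -0.367,"az": 0.449,"jaw": 1},
    {"x": 1,"y": -0.563,"z": -0.367,"az": 0.449,"jaw": 1},
    {"x": 1,"y": -0.563,"z": -0.367,"az": 0.449,"jaw": 1},
    {"x": 1,"y": -0.563,"z": -0.367,"az": 0.449,"jaw": 1},
    {"x": 1,"y": -0.563,"z": -0.367,"az": 0.449,"jaw": 1}
  ]
}}

```text
schema error: expected keys x, y, z, ax, ay, az, jaw
```

Run:
```python
from h import *
o=bot.get_obs();print(o["time"],o["tool_pos"],np.degrees(o["tcp_rot"]))
go(520,-255,300,-6.3)
```

```text
0.1 [ 184.78692376 -491.00337864  226.11377244] [-1.79920549e+02 -1.17504830e-02  2.06143124e+01]
shift [ 1.9843 -0.5149 -0.3683] turn [-1.300e-03  1.000e-04  4.486e-01]
```

>>> {"op": "send_rows", "data": {
  "rows": [
    {"x": 0.2,"y": -0.1,"z": -0.2,"ax": 0,"ay": 0,"az": 0.1,"jaw": 1},
    {"x": 0.4,"y": -0.2,"z": -0.367,"ax": 0,"ay": 0,"az": 0.2,"jaw": 1},
    {"x": 0.6,"y": -0.3,"z": -0.367,"ax": 0,"ay": 0,"az": 0.3,"jaw": 1},
    {"x": 0.8,"y": -0.4,"z": -0.367,"ax": 0,"ay": 0,"az": 0.4,"jaw": 1},
    {"x": 1,"y": -0.5,"z": -0.367,"ax": 0,"ay": 0,"az": 0.449,"jaw": 1},
    {"x": 1,"y": -0.515,"z": -0.367,"ax": 0,"ay": 0,"az": 0.449,"jaw": 1},
    {"x": 1,"y": -0.515,"z": -0.367,"ax": 0,"ay": 0,"az": 0.449,"jaw": 1},
    {"x": 1,"y": -0.515,"z": -0.367,"ax": 0,"ay": 0,"az": 0.449,"jaw": 1},
    {"x": 1,"y": -0.515,"z": -0.367,"ax": 0,"ay": 0,"az": 0.449,"jaw": 1},
    {"x": 1,"y": -0.515,"z": -0.367,"ax": 0,"ay": 0,"az": 0.449,"jaw": 1}
  ]
}}

```text
time: 1.35
tool_pos: [335.5, -325.0, 300.1]
tcp_rot: [3.142, 0.0, -0.111]
contact_force: [-0.4, -0.5, 0.9]
grip_width: 91.9
finger_force: 0.0
```

Run:
```python
from h import *
o=bot.get_obs();print(o["time"],o["tool_pos"],np.degrees(o["tcp_rot"]),np.degrees(o["joint_positions"]))
go(520,-255,300,-6.3)
```

```text
1.35 [ 335.45153994 -325.04383339  300.05558987] [ 1.79999390e+02  2.33448141e-03 -6.38434189e+00] [-5.35095308e+01  1.05131085e+01  8.80441454e+01 -2.14997684e-03
  8.14438873e+01  4.28751310e+01]
shift [ 8.781e-01 -4.507e-01  2.000e-04] turn [ 0.      0.     -0.0014]
```

>>> {"op": "send_rows", "data": {
  "rows": [
    {"x": 0.2,"y": -0.1,"z": 0,"ax": 0,"ay": 0,"az": 0,"jaw": 1},
    {"x": 0.4,"y": -0.2,"z": 0,"ax": 0,"ay": 0,"az": 0,"jaw": 1},
    {"x": 0.6,"y": -0.3,"z": 0,"ax": 0,"ay": 0,"az": 0,"jaw": 1},
    {"x": 0.8,"y": -0.4,"z": 0,"ax": 0,"ay": 0,"az": 0,"jaw": 1},
    {"x": 0.878,"y": -0.45,"z": 0,"ax": 0,"ay": 0,"az": 0,"jaw": 1},
    {"x": 0.878,"y": -0.45,"z": 0,"ax": 0,"ay": 0,"az": 0,"jaw": 1},
    {"x": 0.878,"y": -0.45,"z": 0,"ax": 0,"ay": 0,"az": 0,"jaw": 1},
    {"x": 0.878,"y": -0.45,"z": 0,"ax": 0,"ay": 0,"az": 0,"jaw": 1},
    {"x": 0.878,"y": -0.45,"z": 0,"ax": 0,"ay": 0,"az": 0,"jaw": 1},
    {"x": 0.878,"y": -0.45,"z": 0,"ax": 0,"ay": 0,"az": 0,"jaw": 1}
  ]
}}

```text
time: 2.6
tool_pos: [519.9, -254.8, 300.3]
tcp_rot: [3.141, -0.0, -0.111]
contact_force: [-0.0, -0.0, 0.3]
grip_width: 91.6
finger_force: 0.0
```

Run:
```python
from h import *
P,D,M,o=shot("wrist","w1"); print(o["time"],o["tool_pos"],M[3])
C=np.load("pics/w1.npy"); v,u=np.mgrid[:400,:640]
m=((abs(C[...,2]-168)<7)).astype(np.uint8)
n,l,st,ce=cv2.connectedComponentsWithStats(m)
for i in range(1,n):
    if st[i,4]>150:
        uv=np.stack([u[l==i],v[l==i]],-1); r=cv2.minAreaRect(onplane(M,uv,168)[:,:2].astype(np.float32))
        print(st[i],C[l==i].mean(0).round(1),r)
```

```text
2.6 [ 519.92897134 -254.75794827  300.33162224] [ 604.88705704 -264.10210867  457.89148922]
[  70   81   47  111 1189] [597.1 -36.4 168.2] ((594.7132568359375, -36.23876190185547), (13.206421852111816, 111.06537628173828), 89.41204071044922)
[ 303   86   15  143 1928] [ 552.6 -251.5  167.3] ((545.7020874023438, -250.6700897216797), (13.877299308776855, 148.30413818359375), 83.48736572265625)
```

View pics/w1.png

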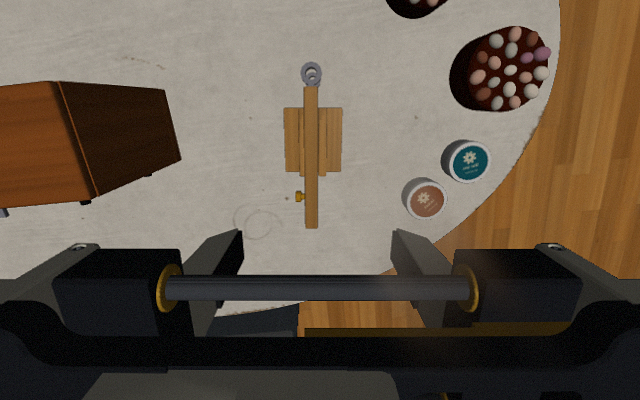

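The wrist view shows the door's top rail at (311,157), the socket ring at (311,74), the knob at (299,197), all matching the given sizes.

Run:
```python
from h import *
go(554.6,-251.7,138,-6.5)
```

```text
shift [ 0.1701 -0.0341  0.8114] turn [ 0.0002 -0.0002  0.0025]
```

>>> {"op": "send_rows", "data": {
  "rows": [
    {"x": 0.1,"y": -0.02,"z": 0.1,"ax": 0,"ay": 0,"az": 0.002,"jaw": 1},
    {"x": 0.17,"y": -0.034,"z": 0.3,"ax": 0,"ay": 0,"az": 0.002,"jaw": 1},
    {"x": 0.17,"y": -0.034,"z": 0.5,"ax": 0,"ay": 0,"az": 0.002,"jaw": 1},
    {"x": 0.17,"y": -0.034,"z": 0.65,"ax": 0,"ay": 0,"az": 0.002,"jaw": 1},
    {"x": 0.17,"y": -0.034,"z": 0.75,"ax": 0,"ay": 0,"az": 0.002,"jaw": 1},
    {"x": 0.17,"y": -0.034,"z": 0.81,"ax": 0,"ay": 0,"az": 0.002,"jaw": 1},
    {"x": 0.17,"y": -0.034,"z": 0.81,"ax": 0,"ay": 0,"az": 0.002,"jaw": 1},
    {"x": 0.17,"y": -0.034,"z": 0.81,"ax": 0,"ay": 0,"az": 0.002,"jaw": 0.2},
    {"x": 0.17,"y": -0.034,"z": 0.81,"ax": 0,"ay": 0,"az": 0.002,"jaw": -0.3},
    {"x": 0.17,"y": -0.034,"z": 0.81,"ax": 0,"ay": 0,"az": 0.002,"jaw": -0.5}
  ]
}}

```text
time: 3.9
tool_pos: [555.0, -251.6, 138.8]
tcp_rot: [3.141, -0.001, -0.112]
contact_force: [0.7, 1.0, 0.2]
grip_width: 66.2
finger_force: 0.0
```

>>> {"op": "send_rows", "data": {
  "rows": [
    {"x": 0,"y": 0,"z": 0,"ax": 0,"ay": 0,"az": 0,"jaw": -0.6},
    {"x": 0,"y": 0,"z": 0,"ax": 0,"ay": 0,"az": 0,"jaw": -1},
    {"x": 0,"y": 0,"z": 0,"ax": 0,"ay": 0,"az": 0,"jaw": -1},
    {"x": 0,"y": 0,"z": 0,"ax": 0,"ay": 0,"az": 0,"jaw": -1},
    {"x": 0,"y": 0,"z": 0,"ax": 0,"ay": 0,"az": 0,"jaw": -1},
    {"x": 0,"y": 0,"z": 0,"ax": 0,"ay": 0,"az": 0,"jaw": -1},
    {"x": 0,"y": 0,"z": 0,"ax": 0,"ay": 0,"az": 0,"jaw": -1},
    {"x": 0,"y": 0,"z": 0,"ax": 0,"ay": 0,"az": 0,"jaw": -1},
    {"x": 0,"y": 0,"z": 0,"ax": 0,"ay": 0,"az": 0,"jaw": -1},
    {"x": 0,"y": 0,"z": 0,"ax": 0,"ay": 0,"az": 0,"jaw": -1}
  ]
}}

```text
time: 5.15
tool_pos: [554.8, -251.5, 138.1]
tcp_rot: [3.141, -0.0, -0.112]
contact_force: [0.0, -0.5, -0.5]
grip_width: 13.6
finger_force: 30.0
```

>>> {"op": "send_rows", "data": {
  "rows": [
    {"x": 0,"y": 0,"z": -0.03,"ax": 0,"ay": 0,"az": 0,"jaw": -1},
    {"x": 0,"y": 0,"z": -0.08,"ax": 0,"ay": 0,"az": 0,"jaw": -1},
    {"x": 0,"y": 0,"z": -0.15,"ax": 0,"ay": 0,"az": 0,"jaw": -1},
    {"x": 0,"y": 0,"z": -0.22,"ax": 0,"ay": 0,"az": 0,"jaw": -1},
    {"x": 0,"y": 0,"z": -0.29,"ax": 0,"ay": 0,"az": 0,"jaw": -1},
    {"x": 0,"y": 0,"z": -0.34,"ax": 0,"ay": 0,"az": 0,"jaw": -1},
    {"x": 0,"y": 0,"z": -0.36,"ax": 0,"ay": 0,"az": 0,"jaw": -1},
    {"x": 0,"y": 0,"z": -0.36,"ax": 0,"ay": 0,"az": 0,"jaw": -1},
    {"x": 0,"y": 0,"z": -0.36,"ax": 0,"ay": 0,"az": 0,"jaw": -1},
    {"x": 0,"y": 0,"z": -0.36,"ax": 0,"ay": 0,"az": 0,"jaw": -1}
  ]
}}

```text
time: 6.4
tool_pos: [554.6, -251.4, 209.6]
tcp_rot: [-3.141, 0.001, -0.113]
contact_force: [0.3, 0.2, -3.8]
grip_width: 14.0
finger_force: 30.0
```

Run:
```python
from h import *
o=bot.get_obs();print(o["contact_force"],o["moment"],o["grip_width"])
go(390,152,200,-6.5)
```

```text
[ 0.33778653  0.21039452 -3.84276205] [ 0.05773503 -0.01282067 -0.01057012] 13.970402298917799
shift [-1.0442 -1.9116  0.0495] turn [-0.0003  0.0008  0.0009]
```

Door lifted (~0.38 kg). Carry it across in two calls.

>>> {"op": "send_rows", "data": {
  "rows": [
    {"x": -0.04,"y": -0.05,"z": 0,"ax": 0,"ay": 0,"az": 0,"jaw": -1},
    {"x": -0.12,"y": -0.17,"z": 0,"ax": 0,"ay": 0,"az": 0,"jaw": -1},
    {"x": -0.22,"y": -0.31,"z": 0,"ax": 0,"ay": 0,"az": 0,"jaw": -1},
    {"x": -0.32,"y": -0.45,"z": 0,"ax": 0,"ay": 0,"az": 0,"jaw": -1},
    {"x": -0.42,"y": -0.59,"z": 0,"ax": 0,"ay": 0,"az": 0,"jaw": -1},
    {"x": -0.52,"y": -0.73,"z": 0,"ax": 0,"ay": 0,"az": 0,"jaw": -1},
    {"x": -0.61,"y": -0.85,"z": 0,"ax": 0,"ay": 0,"az": 0,"jaw": -1},
    {"x": -0.68,"y": -0.93,"z": 0,"ax": 0,"ay": 0,"az": 0,"jaw": -1},
    {"x": -0.72,"y": -0.98,"z": 0,"ax": 0,"ay": 0,"az": 0,"jaw": -1},
    {"x": -0.74,"y": -1,"z": 0,"ax": 0,"ay": 0,"az": 0,"jaw": -1}
  ]
}}

```text
time: 7.65
tool_pos: [430.1, -35.8, 210.3]
tcp_rot: [3.141, -0.001, -0.112]
contact_force: [0.5, 0.1, -4.0]
grip_width: 13.8
finger_force: 30.0
```

>>> {"op": "send_rows", "data": {
  "rows": [
    {"x": -0.02,"y": -0.05,"z": 0,"ax": 0,"ay": 0,"az": 0,"jaw": -1},
    {"x": -0.06,"y": -0.16,"z": 0,"ax": 0,"ay": 0,"az": 0,"jaw": -1},
    {"x": -0.11,"y": -0.3,"z": 0,"ax": 0,"ay": 0,"az": 0,"jaw": -1},
    {"x": -0.16,"y": -0.44,"z": 0,"ax": 0,"ay": 0,"az": 0,"jaw": -1},
    {"x": -0.21,"y": -0.58,"z": 0,"ax": 0,"ay": 0,"az": 0,"jaw": -1},
    {"x": -0.26,"y": -0.72,"z": 0,"ax": 0,"ay": 0,"az": 0,"jaw": -1},
    {"x": -0.29,"y": -0.82,"z": 0,"ax": 0,"ay": 0,"az": 0,"jaw": -1},
    {"x": -0.3,"y": -0.88,"z": 0,"ax": 0,"ay": 0,"az": 0,"jaw": -1},
    {"x": -0.3,"y": -0.91,"z": 0,"ax": 0,"ay": 0,"az": 0,"jaw": -1},
    {"x": -0.3,"y": -0.91,"z": 0,"ax": 0,"ay": 0,"az": 0,"jaw": -1}
  ]
}}

```text
time: 8.9
tool_pos: [391.3, 151.4, 210.0]
tcp_rot: [3.141, -0.0, -0.112]
contact_force: [-0.1, 0.6, -4.1]
grip_width: 13.3
finger_force: 30.0
```

Run:
```python
from h import *
P,D,M,o=shot("wrist","w2"); print(o["time"],o["tool_pos"],M[3],np.degrees(o["tcp_rot"]))
C=np.load("pics/w2.npy"); v,u=np.mgrid[:400,:640]
for z,t,lab in((200,5,"cab"),(239,5,"doortop")):
    n,l,st,ce=cv2.connectedComponentsWithStats((abs(C[...,2]-z)<t).astype(np.uint8))
    for i in range(1,n):
        if st[i,4]>200: print(lab,st[i],C[l==i].mean(0).round(1),cv2.minAreaRect(C[l==i][:,:2].astype(np.float32)))
```

```text
8.9 [391.29819321 151.35727867 210.0266376 ] [476.27177839 141.9044606  367.57187702] [ 1.79982213e+02 -5.16265001e-03 -6.44448553e+00]
doortop [ 284  147   60  128 3928] [424.4 148.  239.3] ((422.5177917480469, 145.80238342285156), (30.400178909301758, 67.14324188232422), 72.13069915771484)
doortop [304 301  26  27 682] [365.7 154.8 239.3] ((365.2041931152344, 154.72183227539062), (13.999262809753418, 19.558422088623047), 82.5198974609375)
```

View pics/w2.png

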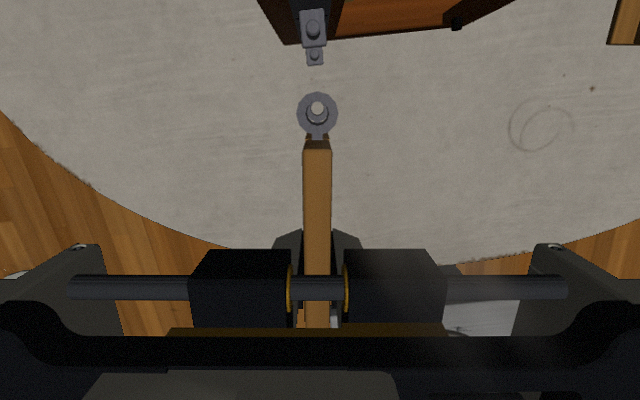

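The wrist view shows the held door with its socket ring at (317,113), the upper pintle bracket at (313,28) and the lower at (315,56).

Run:
```python
import cv2,numpy as np
a=cv2.imread("pics/w2.png"); cv2.imwrite("pics/w2c.png",cv2.resize(a[0:140,260:370],None,fx=4,fy=4,interpolation=cv2.INTER_CUBIC))
```

```text
(no output)
```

View pics/w2c.png

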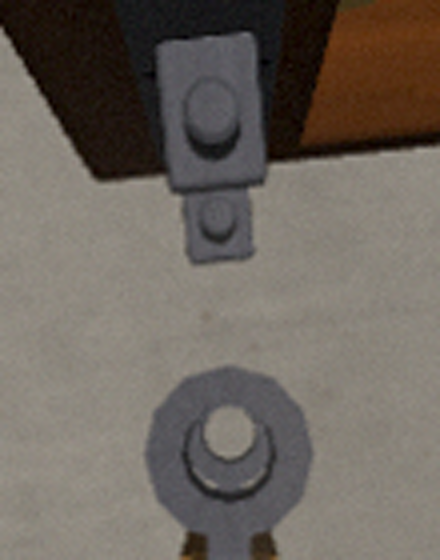

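The crop shows the upper pin tip at about (312.3,26), the lower tip at (314.3,54.3), the tube's top bore at (317.4,113) and the lower mouth seen through it at (317.2,108).

```bash
cat > m.py <<'E'
from h import *
def meas(M,zt,up=None,lo=None,top=None,mouth=None):
    """zt = TCP z (= tube top); returns measured points"""
    for lab,uv,z in(("upper pin",up,156),("lower pin",lo,46),("tube top",top,zt),("low mouth",mouth,zt-130)):
        if uv: print(lab,onplane(M,np.array(uv,float),z).round(1))
E
python3 - <<'E'
from m import *
M=model("wrist",bot.get_obs()); z=bot.get_obs()["tool_pos"][2]
meas(M,z,(312.3,26),(314.3,54.3),(317.4,113),(317.2,108))
print(bot.get_obs()["tool_pos"]+80*np.array([.9936,-.1132,0]))
E
```

```text
upper pin [523.4 139.2 156. ]
lower pin [522.  138.9  46. ]
tube top [470.2 142.  210. ]
low mouth [469.8 141.9  80. ]
[470.70145327 142.04765509 210.00221787]
```

>>> {"op": "send_rows", "data": {
  "rows": [
    {"x": 0,"y": 0,"z": 0.04,"ax": 0,"ay": 0,"az": 0,"jaw": -1},
    {"x": 0,"y": 0,"z": 0.1,"ax": 0,"ay": 0,"az": 0,"jaw": -1},
    {"x": 0,"y": 0,"z": 0.14,"ax": 0,"ay": 0,"az": 0,"jaw": -1},
    {"x": 0.03,"y": -0.005,"z": 0.145,"ax": 0,"ay": 0,"az": 0,"jaw": -1},
    {"x": 0.09,"y": -0.01,"z": 0.145,"ax": 0,"ay": 0,"az": 0,"jaw": -1},
    {"x": 0.16,"y": -0.0145,"z": 0.145,"ax": 0,"ay": 0,"az": 0,"jaw": -1},
    {"x": 0.21,"y": -0.0145,"z": 0.145,"ax": 0,"ay": 0,"az": 0,"jaw": -1},
    {"x": 0.245,"y": -0.0145,"z": 0.145,"ax": 0,"ay": 0,"az": 0,"jaw": -1},
    {"x": 0.263,"y": -0.0145,"z": 0.145,"ax": 0,"ay": 0,"az": 0,"jaw": -1},
    {"x": 0.263,"y": -0.0145,"z": 0.145,"ax": 0,"ay": 0,"az": 0,"jaw": -1}
  ]
}}

```text
time: 10.2
tool_pos: [443.6, 148.4, 181.0]
tcp_rot: [3.141, 0.0, -0.113]
contact_force: [0.1, 0.0, -3.6]
grip_width: 14.0
finger_force: 30.0
```

Run:
```python
from m import *
P,D,M,o=shot("wrist","w3"); print(o["time"],o["tool_pos"],o["contact_force"])
a=cv2.imread("pics/w3.png"); cv2.imwrite("pics/w3c.png",cv2.resize(a[70:150,270:370],None,fx=6,fy=6,interpolation=cv2.INTER_CUBIC))
for p in((522.7,139,156),(522.7,139,46)):print(proj(M,p))
```

```text
10.2 [443.58093256 148.40734005 181.01501624] [ 0.09944886  0.04503004 -3.59047967]
[317.75124033 111.03150644]
[317.39983972 107.29436801]
```

View pics/w3c.png

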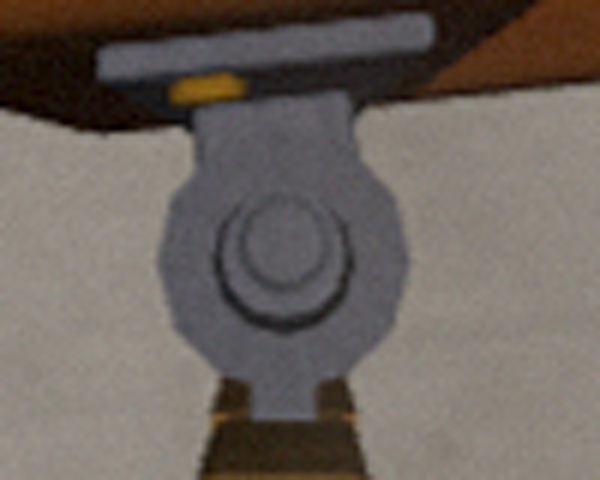

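The crop shows the upper pin centred inside the bore, about 0.8 mm too far ahead; I correct that and lower gently.

>>> {"op": "send_rows", "data": {
  "rows": [
    {"x": 0.004,"y": 0,"z": 0,"ax": 0,"ay": 0,"az": 0,"jaw": -1},
    {"x": 0.004,"y": 0,"z": 0.01,"ax": 0,"ay": 0,"az": 0,"jaw": -1},
    {"x": 0.004,"y": 0,"z": 0.018,"ax": 0,"ay": 0,"az": 0,"jaw": -1},
    {"x": 0.004,"y": 0,"z": 0.024,"ax": 0,"ay": 0,"az": 0,"jaw": -1},
    {"x": 0.004,"y": 0,"z": 0.028,"ax": 0,"ay": 0,"az": 0,"jaw": -1},
    {"x": 0.004,"y": 0,"z": 0.032,"ax": 0,"ay": 0,"az": 0,"jaw": -1},
    {"x": 0.004,"y": 0,"z": 0.036,"ax": 0,"ay": 0,"az": 0,"jaw": -1},
    {"x": 0.004,"y": 0,"z": 0.04,"ax": 0,"ay": 0,"az": 0,"jaw": -1},
    {"x": 0.004,"y": 0,"z": 0.04,"ax": 0,"ay": 0,"az": 0,"jaw": -1},
    {"x": 0.004,"y": 0,"z": 0.04,"ax": 0,"ay": 0,"az": 0,"jaw": -1}
  ]
}}

```text
time: 11.5
tool_pos: [444.4, 148.4, 173.1]
tcp_rot: [3.142, -0.0, -0.112]
contact_force: [-1.9, -0.5, -4.6]
grip_width: 13.9
finger_force: 30.0
```

Run:
```python
from m import *
o=bot.get_obs(); print(o["time"],o["tool_pos"],o["contact_force"],o["moment"])
```

```text
11.5 [444.38509276 148.36582867 173.1092336 ] [-1.86703853 -0.47579255 -4.55303973] [ 0.03481593 -0.01162087 -0.00241321]
```

>>> {"op": "send_rows", "data": {
  "rows": [
    {"x": -0.002,"y": 0,"z": 0.005,"ax": 0,"ay": 0,"az": 0,"jaw": -1},
    {"x": -0.002,"y": 0,"z": 0.01,"ax": 0,"ay": 0,"az": 0,"jaw": -1},
    {"x": -0.002,"y": 0,"z": 0.015,"ax": 0,"ay": 0,"az": 0,"jaw": -1},
    {"x": -0.002,"y": 0,"z": 0.02,"ax": 0,"ay": 0,"az": 0,"jaw": -1},
    {"x": -0.002,"y": 0,"z": 0.025,"ax": 0,"ay": 0,"az": 0,"jaw": -1},
    {"x": -0.002,"y": 0,"z": 0.03,"ax": 0,"ay": 0,"az": 0,"jaw": -1},
    {"x": -0.002,"y": 0,"z": 0.035,"ax": 0,"ay": 0,"az": 0,"jaw": -1},
    {"x": -0.002,"y": 0,"z": 0.04,"ax": 0,"ay": 0,"az": 0,"jaw": -1},
    {"x": -0.002,"y": 0,"z": 0.045,"ax": 0,"ay": 0,"az": 0,"jaw": -1},
    {"x": -0.002,"y": 0,"z": 0.05,"ax": 0,"ay": 0,"az": 0,"jaw": -1}
  ]
}}

```text
time: 12.75
tool_pos: [444.0, 148.4, 163.0]
tcp_rot: [3.142, -0.0, -0.112]
contact_force: [-0.5, -0.1, -5.0]
grip_width: 13.8
finger_force: 30.0
```

Going in freely; 3 mm remain, in small steps.

>>> {"op": "send_rows", "data": {
  "rows": [
    {"x": 0,"y": 0,"z": 0.003,"ax": 0,"ay": 0,"az": 0,"jaw": -1},
    {"x": 0,"y": 0,"z": 0.006,"ax": 0,"ay": 0,"az": 0,"jaw": -1},
    {"x": 0,"y": 0,"z": 0.009,"ax": 0,"ay": 0,"az": 0,"jaw": -1},
    {"x": 0,"y": 0,"z": 0.011,"ax": 0,"ay": 0,"az": 0,"jaw": -1},
    {"x": 0,"y": 0,"z": 0.012,"ax": 0,"ay": 0,"az": 0,"jaw": -1},
    {"x": 0,"y": 0,"z": 0.013,"ax": 0,"ay": 0,"az": 0,"jaw": -1},
    {"x": 0,"y": 0,"z": 0.013,"ax": 0,"ay": 0,"az": 0,"jaw": -1},
    {"x": 0,"y": 0,"z": 0.013,"ax": 0,"ay": 0,"az": 0,"jaw": -1},
    {"x": 0,"y": 0,"z": 0.013,"ax": 0,"ay": 0,"az": 0,"jaw": -1},
    {"x": 0,"y": 0,"z": 0.013,"ax": 0,"ay": 0,"az": 0,"jaw": -1}
  ]
}}

```text
time: 14.0
tool_pos: [444.0, 148.4, 160.5]
tcp_rot: [3.142, -0.0, -0.113]
contact_force: [0.6, -0.2, -4.6]
grip_width: 14.0
finger_force: 30.0
```

>>> {"op": "send_rows", "data": {
  "rows": [
    {"x": 0,"y": 0,"z": 0.001,"ax": 0,"ay": 0,"az": 0,"jaw": -1},
    {"x": 0,"y": 0,"z": 0.002,"ax": 0,"ay": 0,"az": 0,"jaw": -1},
    {"x": 0,"y": 0,"z": 0.003,"ax": 0,"ay": 0,"az": 0,"jaw": -1},
    {"x": 0,"y": 0,"z": 0.004,"ax": 0,"ay": 0,"az": 0,"jaw": -1},
    {"x": 0,"y": 0,"z": 0.005,"ax": 0,"ay": 0,"az": 0,"jaw": -1},
    {"x": 0,"y": 0,"z": 0.005,"ax": 0,"ay": 0,"az": 0,"jaw": -1},
    {"x": 0,"y": 0,"z": 0.005,"ax": 0,"ay": 0,"az": 0,"jaw": -1},
    {"x": 0,"y": 0,"z": 0.005,"ax": 0,"ay": 0,"az": 0,"jaw": -1},
    {"x": 0,"y": 0,"z": 0.005,"ax": 0,"ay": 0,"az": 0,"jaw": -1},
    {"x": 0,"y": 0,"z": 0.005,"ax": 0,"ay": 0,"az": 0,"jaw": -1}
  ]
}}

```text
time: 15.25
tool_pos: [443.9, 148.5, 159.8]
tcp_rot: [-3.142, -0.0, -0.112]
contact_force: [-4.6, -0.6, 5.1]
grip_width: 13.8
finger_force: 30.0
```

Seated: the shoulders carry the door at the predicted height (160). Release slowly, then rise.

>>> {"op": "send_rows", "data": {
  "rows": [
    {"x": 0,"y": 0,"z": 0,"ax": 0,"ay": 0,"az": 0,"jaw": -0.6},
    {"x": 0,"y": 0,"z": 0,"ax": 0,"ay": 0,"az": 0,"jaw": -0.4},
    {"x": 0,"y": 0,"z": 0,"ax": 0,"ay": 0,"az": 0,"jaw": -0.2},
    {"x": 0,"y": 0,"z": 0,"ax": 0,"ay": 0,"az": 0,"jaw": -0.1},
    {"x": 0,"y": 0,"z": 0,"ax": 0,"ay": 0,"az": 0,"jaw": -0.1},
    {"x": 0,"y": 0,"z": 0,"ax": 0,"ay": 0,"az": 0,"jaw": -0.1},
    {"x": 0,"y": 0,"z": -0.05,"ax": 0,"ay": 0,"az": 0,"jaw": -0.1},
    {"x": 0,"y": 0,"z": -0.15,"ax": 0,"ay": 0,"az": 0,"jaw": -0.1},
    {"x": 0,"y": 0,"z": -0.25,"ax": 0,"ay": 0,"az": 0,"jaw": -0.1},
    {"x": 0,"y": 0,"z": -0.35,"ax": 0,"ay": 0,"az": 0,"jaw": -0.1}
  ]
}}

```text
time: 16.5
tool_pos: [444.0, 148.4, 230.9]
tcp_rot: [-3.141, -0.001, -0.112]
contact_force: [0.3, -1.0, -0.1]
grip_width: 41.3
finger_force: 0.0
```

Run:
```python
from m import *
P,D,M,o=shot("wrist","w4"); print(o["time"],o["tool_pos"],o["contact_force"])
C=np.load("pics/w4.npy"); m=(abs(C[...,2]-189)<6)&(C[...,0]<515)&(C[...,0]>340)&(C[...,1]>110)&(C[...,1]<190)
X=C[m]; print(len(X),X.mean(0),X[:,2].std(),cv2.minAreaRect(X[:,:2].astype(np.float32)))
go(403,193,230,-6.5)
```

```text
16.5 [444.04507735 148.42824471 230.85816328] [ 0.25285031 -0.98671429 -0.07171563]
2755 [451.28393613 148.05136406 187.79121408] 1.1223030417620314 ((433.2831115722656, 150.10934448242188), (14.058144569396973, 149.82469177246094), 83.38001251220703)
shift [-0.2353 -0.1965  0.0161] turn [-0.0013 -0.0051  0.001 ]
```

>>> {"op": "send_rows", "data": {
  "rows": [
    {"x": -0.08,"y": -0.07,"z": 0,"ax": 0,"ay": 0,"az": 0,"jaw": -1},
    {"x": -0.16,"y": -0.14,"z": 0,"ax": 0,"ay": 0,"az": 0,"jaw": -1},
    {"x": -0.235,"y": -0.2,"z": 0,"ax": 0,"ay": 0,"az": 0,"jaw": -1},
    {"x": -0.235,"y": -0.2,"z": 0,"ax": 0,"ay": 0,"az": 0,"jaw": -1},
    {"x": -0.235,"y": -0.2,"z": 0.04,"ax": 0,"ay": 0,"az": 0,"jaw": -1},
    {"x": -0.235,"y": -0.2,"z": 0.14,"ax": 0,"ay": 0,"az": 0,"jaw": -1},
    {"x": -0.235,"y": -0.2,"z": 0.24,"ax": 0,"ay": 0,"az": 0,"jaw": -1},
    {"x": -0.235,"y": -0.2,"z": 0.34,"ax": 0,"ay": 0,"az": 0,"jaw": -1},
    {"x": -0.235,"y": -0.2,"z": 0.38,"ax": 0,"ay": 0,"az": 0,"jaw": -1},
    {"x": -0.235,"y": -0.2,"z": 0.38,"ax": 0,"ay": 0,"az": 0,"jaw": -1}
  ]
}}

```text
time: 17.8
tool_pos: [401.9, 193.0, 153.1]
tcp_rot: [3.141, 0.001, -0.113]
contact_force: [-0.6, 0.7, 0.3]
grip_width: 0.4
finger_force: 0.0
```

```bash
cat > arc.py <<'E'
from h import *
def arc(th0,th1,n,off,r=125,O=(522.2,139.4)):
    """door yaw th0->th1 in n rows; prints rows (tool shift/200, az) from commanded pose at present"""
    o=bot.get_obs(); p=np.array(o["tool_pos"]); R=Ro.from_euler('xyz',o["tcp_rot"])
    for th in np.linspace(th0,th1,n+1)[1:]:
        a=np.radians(th); D=np.array([[np.cos(a),-np.sin(a)],[np.sin(a),np.cos(a)]])
        q=np.r_[np.array(O)+D@[-off,-r],155]
        s=R.inv().apply(q-p)/200; w=(R.inv()*Ro.from_euler('xyz',[np.pi,0,a+np.pi/2])).as_rotvec(degrees=True)/60
        print(round(th,1),np.round(s,3),np.round(w,3),q.round(0))
E
python3 -c "
from arc import *
o=bot.get_obs();print(o['tool_pos'],o['contact_force'],o['grip_width'])
arc(-96.5,-46.5,10,26)"
```

```text
[401.85888131 193.04190329 153.05287054] [-0.57956753  0.74528581  0.28338421] 0.41752746525681184
-91.5 [-0.006  0.123 -0.01 ] [ 0.001  0.001 -0.083] [398. 169. 155.]
-86.5 [-0.01   0.179 -0.01 ] [ 0.     0.001 -0.166] [396. 158. 155.]
-81.5 [-0.009  0.235 -0.01 ] [ 0.     0.001 -0.25 ] [395. 147. 155.]
-76.5 [-0.004  0.29  -0.01 ] [ 0.     0.001 -0.333] [395. 136. 155.]
-71.5 [ 0.007  0.345 -0.01 ] [ 0.     0.001 -0.416] [395. 124. 155.]
-66.5 [ 0.022  0.398 -0.01 ] [ 0.     0.001 -0.5  ] [397. 113. 155.]
-61.5 [ 0.042  0.45  -0.01 ] [ 0.     0.001 -0.583] [400. 103. 155.]
-56.5 [ 0.066  0.501 -0.01 ] [ 0.     0.001 -0.666] [404.  92. 155.]
-51.5 [ 0.094  0.548 -0.01 ] [ 0.     0.001 -0.75 ] [408.  82. 155.]
-46.5 [ 0.127  0.594 -0.01 ] [ 0.     0.001 -0.833] [414.  72. 155.]
```

>>> {"op": "send_rows", "data": {
  "rows": [
    {"x": 0,"y": 0.04,"z": 0,"ax": 0,"ay": 0,"az": 0,"jaw": -1},
    {"x": -0.003,"y": 0.08,"z": 0,"ax": 0,"ay": 0,"az": -0.04,"jaw": -1},
    {"x": -0.006,"y": 0.123,"z": -0.01,"ax": 0,"ay": 0,"az": -0.083,"jaw": -1},
    {"x": -0.01,"y": 0.179,"z": -0.01,"ax": 0,"ay": 0,"az": -0.166,"jaw": -1},
    {"x": -0.009,"y": 0.235,"z": -0.01,"ax": 0,"ay": 0,"az": -0.25,"jaw": -1},
    {"x": -0.004,"y": 0.29,"z": -0.01,"ax": 0,"ay": 0,"az": -0.333,"jaw": -1},
    {"x": 0.007,"y": 0.345,"z": -0.01,"ax": 0,"ay": 0,"az": -0.416,"jaw": -1},
    {"x": 0.022,"y": 0.398,"z": -0.01,"ax": 0,"ay": 0,"az": -0.5,"jaw": -1},
    {"x": 0.035,"y": 0.435,"z": -0.01,"ax": 0,"ay": 0,"az": -0.56,"jaw": -1},
    {"x": 0.042,"y": 0.45,"z": -0.01,"ax": 0,"ay": 0,"az": -0.583,"jaw": -1}
  ]
}}

```text
time: 19.05
tool_pos: [400.4, 102.4, 156.1]
tcp_rot: [3.141, -0.001, 0.498]
contact_force: [-0.8, -0.5, -0.1]
grip_width: 0.2
finger_force: 0.4
```

Run:
```python
from arc import *
P,D,M,o=shot("wrist","w5"); print(o["time"],o["tool_pos"],np.degrees(o["tcp_rot"]),o["contact_force"],o["moment"])
C=np.load("pics/w5.npy"); m=(abs(C[...,2]-189)<6)&(C[...,0]<520)&(C[...,0]>340)
n,l,st,ce=cv2.connectedComponentsWithStats(m.astype(np.uint8))
for i in range(1,n):
    if st[i,4]>150: print(st[i],C[l==i].mean(0).round(1),cv2.minAreaRect(C[l==i][:,:2].astype(np.float32)))
arc(-61.5,-16.5,9,26)
```

```text
19.05 [400.35730102 102.44279955 156.1396041 ] [ 1.79958314e+02 -6.96212966e-02  2.85292139e+01] [-0.77458022 -0.48854739 -0.11057664] [0.07064525 0.01204097 0.00275568]
[ 352   37   49  212 6898] [472.4 112.5 188.4] ((467.2068176269531, 109.0969467163086), (96.08802795410156, 14.555047988891602), 27.781164169311523)
[310 250  14  17 176] [410.  107.4 189. ] ((410.2494812011719, 107.43114471435547), (3.497692584991455, 6.691952228546143), 33.769134521484375)
-56.5 [-0.011  0.053  0.005] [ 0.001 -0.001 -0.082] [404.  92. 155.]
-51.5 [-0.015  0.108  0.005] [ 0.001 -0.001 -0.165] [408.  82. 155.]
-46.5 [-0.014  0.164  0.005] [ 0.001 -0.001 -0.249] [414.  72. 155.]
-41.5 [-0.009  0.22   0.005] [ 0.001 -0.001 -0.332] [420.  63. 155.]
-36.5 [0.002 0.274 0.005] [ 0.001 -0.001 -0.415] [427.  54. 155.]
-31.5 [0.017 0.328 0.005] [ 0.001 -0.001 -0.499] [435.  46. 155.]
-26.5 [0.036 0.38  0.005] [ 0.001 -0.001 -0.582] [443.  39. 155.]
-21.5 [0.06  0.43  0.006] [ 0.001 -0.001 -0.665] [452.  33. 155.]
-16.5 [0.089 0.478 0.006] [ 0.001 -0.001 -0.749] [462.  27. 155.]
```

View pics/w5.png

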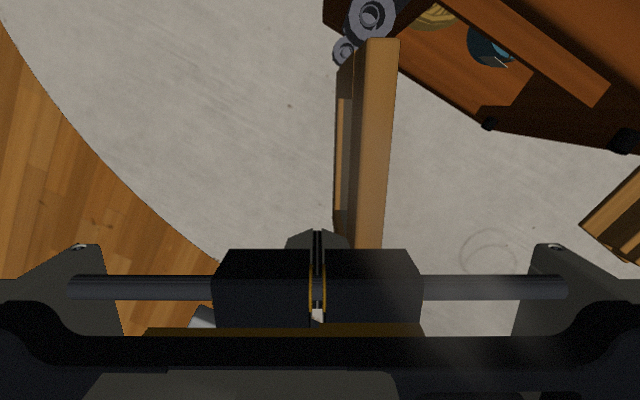

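The wrist view shows the pin inside the upper tube at (370,15) and the door at (375,140) following the fingers with no resisting force.

>>> {"op": "send_rows", "data": {
  "rows": [
    {"x": -0.006,"y": 0.025,"z": 0.005,"ax": 0,"ay": 0,"az": -0.04,"jaw": -1},
    {"x": -0.011,"y": 0.053,"z": 0.005,"ax": 0,"ay": 0,"az": -0.082,"jaw": -1},
    {"x": -0.015,"y": 0.108,"z": 0.005,"ax": 0,"ay": 0,"az": -0.165,"jaw": -1},
    {"x": -0.014,"y": 0.164,"z": 0.005,"ax": 0,"ay": 0,"az": -0.249,"jaw": -1},
    {"x": -0.009,"y": 0.22,"z": 0.005,"ax": 0,"ay": 0,"az": -0.332,"jaw": -1},
    {"x": 0.002,"y": 0.274,"z": 0.005,"ax": 0,"ay": 0,"az": -0.415,"jaw": -1},
    {"x": 0.017,"y": 0.328,"z": 0.005,"ax": 0,"ay": 0,"az": -0.499,"jaw": -1},
    {"x": 0.036,"y": 0.38,"z": 0.005,"ax": 0,"ay": 0,"az": -0.582,"jaw": -1},
    {"x": 0.06,"y": 0.43,"z": 0.006,"ax": 0,"ay": 0,"az": -0.665,"jaw": -1},
    {"x": 0.075,"y": 0.454,"z": 0.006,"ax": 0,"ay": 0,"az": -0.707,"jaw": -1}
  ]
}}

```text
time: 20.35
tool_pos: [457.0, 30.2, 154.5]
tcp_rot: [3.141, -0.0, 1.239]
contact_force: [0.2, 0.5, -0.6]
grip_width: 0.3
finger_force: 0.0
```

```bash
python3 -c "
from arc import *
o=bot.get_obs();print(o['tool_pos'],np.degrees(o['tcp_rot']),o['contact_force'])
arc(-19,-1,9,26)"
```

```text
[456.9566494   30.23525662 154.49318072] [ 1.79974156e+02 -5.64003531e-04  7.10051378e+01] [ 0.20844829  0.46340929 -0.56010204]
-17.0 [-0.007  0.023 -0.003] [ 0.    -0.    -0.033] [461.  27. 155.]
-15.0 [-0.01   0.045 -0.003] [ 0.     0.    -0.067] [465.  25. 155.]
-13.0 [-0.013  0.067 -0.003] [ 0.   0.  -0.1] [469.  23. 155.]
-11.0 [-0.015  0.089 -0.002] [ 0.     0.    -0.133] [473.  22. 155.]
-9.0 [-0.016  0.111 -0.002] [ 0.     0.    -0.167] [477.  20. 155.]
-7.0 [-0.016  0.134 -0.002] [ 0.   0.  -0.2] [481.  19. 155.]
-5.0 [-0.016  0.156 -0.002] [ 0.     0.    -0.233] [485.  17. 155.]
-3.0 [-0.014  0.178 -0.002] [ 0.     0.    -0.267] [490.  16. 155.]
-1.0 [-0.012  0.2   -0.002] [ 0.   0.  -0.3] [494.  15. 155.]
```

>>> {"op": "send_rows", "data": {
  "rows": [
    {"x": -0.007,"y": 0.023,"z": -0.002,"ax": 0,"ay": 0,"az": -0.033,"jaw": -1},
    {"x": -0.01,"y": 0.045,"z": -0.002,"ax": 0,"ay": 0,"az": -0.067,"jaw": -1},
    {"x": -0.013,"y": 0.067,"z": -0.002,"ax": 0,"ay": 0,"az": -0.1,"jaw": -1},
    {"x": -0.015,"y": 0.089,"z": -0.002,"ax": 0,"ay": 0,"az": -0.133,"jaw": -1},
    {"x": -0.016,"y": 0.111,"z": -0.002,"ax": 0,"ay": 0,"az": -0.167,"jaw": -1},
    {"x": -0.016,"y": 0.134,"z": -0.002,"ax": 0,"ay": 0,"az": -0.2,"jaw": -1},
    {"x": -0.016,"y": 0.15,"z": -0.002,"ax": 0,"ay": 0,"az": -0.225,"jaw": -1},
    {"x": -0.016,"y": 0.16,"z": -0.002,"ax": 0,"ay": 0,"az": -0.24,"jaw": -1},
    {"x": -0.015,"y": 0.168,"z": -0.002,"ax": 0,"ay": 0,"az": -0.25,"jaw": -1},
    {"x": -0.014,"y": 0.174,"z": -0.002,"ax": 0,"ay": 0,"az": -0.26,"jaw": -1}
  ]
}}

```text
time: 21.6
tool_pos: [488.6, 16.4, 154.7]
tcp_rot: [-3.142, 0.0, 1.511]
contact_force: [-0.7, -0.4, 0.5]
grip_width: 0.0
finger_force: 0.1
```

```bash
cat > dr.py <<'E'
from arc import *
def door(fn):
    P,D,M,o=shot("wrist",fn); print(o["time"],o["tool_pos"],np.degrees(o["tcp_rot"])[2],o["contact_force"])
    C=np.load(f"pics/{fn}.npy")
    for z,t,lo,hi in((189,4,440,534),(200,4,534,600)):
        m=(abs(C[...,2]-z)<t)&(C[...,0]<hi)&(C[...,0]>lo)&(C[...,1]>-60)
        n,l,st,ce=cv2.connectedComponentsWithStats(m.astype(np.uint8))
        for i in range(1,n):
            if st[i,4]>150: print(z,st[i],C[l==i].mean(0).round(1),cv2.minAreaRect(C[l==i][:,:2].astype(np.float32)))
E
python3 -c "
from dr import *
door('w6'); arc(-3,1,4,26)"
```

```text
21.6 [488.57103477  16.4378587  154.68602382] 86.58641504334354 [-0.73441669 -0.37748557  0.46748008]
189 [ 354   36   49  213 6873] [519.2  82.5 188.4] ((519.224365234375, 76.73677062988281), (93.8215560913086, 14.627120018005371), 85.80773162841797)
200 [  421     0   198   275 41208] [568.9  83.8 199.5] ((569.9473266601562, 75.27821350097656), (112.732177734375, 60.94712448120117), 89.32380676269531)
200 [ 419  300  101   36 3297] [562.4  -4.  199.6] ((562.5201416015625, -4.422035217285156), (22.984375, 46.87233352661133), 86.8479995727539)
-2.0 [-0.004  0.016 -0.002] [ 0.     0.    -0.023] [492.  15. 155.]
-1.0 [-0.006  0.027 -0.002] [ 0.    0.   -0.04] [494.  15. 155.]
0.0 [-0.008  0.038 -0.002] [ 0.     0.    -0.056] [496.  14. 155.]
1.0 [-0.009  0.049 -0.002] [ 0.     0.    -0.073] [498.  14. 155.]
```

>>> {"op": "send_rows", "data": {
  "rows": [
    {"x": -0.001,"y": 0.004,"z": 0,"ax": 0,"ay": 0,"az": -0.006,"jaw": -1},
    {"x": -0.002,"y": 0.008,"z": 0,"ax": 0,"ay": 0,"az": -0.012,"jaw": -1},
    {"x": -0.003,"y": 0.012,"z": 0,"ax": 0,"ay": 0,"az": -0.018,"jaw": -1},
    {"x": -0.004,"y": 0.016,"z": 0,"ax": 0,"ay": 0,"az": -0.024,"jaw": -1},
    {"x": -0.005,"y": 0.02,"z": 0,"ax": 0,"ay": 0,"az": -0.03,"jaw": -1},
    {"x": -0.005,"y": 0.024,"z": 0,"ax": 0,"ay": 0,"az": -0.036,"jaw": -1},
    {"x": -0.006,"y": 0.027,"z": 0,"ax": 0,"ay": 0,"az": -0.04,"jaw": -1},
    {"x": -0.006,"y": 0.029,"z": 0,"ax": 0,"ay": 0,"az": -0.042,"jaw": -1},
    {"x": -0.006,"y": 0.031,"z": 0,"ax": 0,"ay": 0,"az": -0.043,"jaw": -1},
    {"x": -0.006,"y": 0.031,"z": 0,"ax": 0,"ay": 0,"az": -0.043,"jaw": -1}
  ]
}}

```text
time: 22.9
tool_pos: [494.7, 14.8, 154.7]
tcp_rot: [3.142, 0.0, 1.556]
contact_force: [0.3, 0.2, -0.5]
grip_width: 0.5
finger_force: 0.1
```

```bash
python3 -c "
from dr import *
door('w7')"
```

```text
22.9 [494.67858823  14.84880475 154.69176327] 89.13396899299745 [ 0.34118196  0.15413586 -0.48086576]
189 [ 354   36   47  213 6873] [522.   82.2 188.4] ((522.29638671875, 76.40767669677734), (94.02542114257812, 14.502721786499023), 88.63549041748047)
200 [  411     0   203   275 41431] [569.2  85.3 199.5] ((569.9121704101562, 76.71248626708984), (110.8603515625, 60.84908676147461), 89.25591278076172)
200 [ 419  300  101   36 3293] [569.3  -2.3 199.6] ((569.255615234375, -2.473607063293457), (22.723276138305664, 48.13966751098633), 89.44152069091797)
```

>>> {"op": "send_rows", "data": {
  "rows": [
    {"x": 0,"y": 0.001,"z": 0,"ax": 0,"ay": 0,"az": 0,"jaw": -1},
    {"x": 0,"y": 0.002,"z": 0,"ax": 0,"ay": 0,"az": 0,"jaw": -1},
    {"x": 0,"y": 0.003,"z": 0,"ax": 0,"ay": 0,"az": 0,"jaw": -1},
    {"x": 0,"y": 0.004,"z": 0,"ax": 0,"ay": 0,"az": 0,"jaw": -1},
    {"x": 0,"y": 0.005,"z": 0,"ax": 0,"ay": 0,"az": 0,"jaw": -1},
    {"x": 0,"y": 0.006,"z": 0,"ax": 0,"ay": 0,"az": 0,"jaw": -1},
    {"x": 0,"y": 0.007,"z": 0,"ax": 0,"ay": 0,"az": 0,"jaw": -1},
    {"x": 0,"y": 0.007,"z": 0,"ax": 0,"ay": 0,"az": 0,"jaw": -1},
    {"x": 0,"y": 0.007,"z": 0,"ax": 0,"ay": 0,"az": 0,"jaw": -1},
    {"x": 0,"y": 0.007,"z": 0,"ax": 0,"ay": 0,"az": 0,"jaw": -1}
  ]
}}

```text
time: 24.2
tool_pos: [495.4, 14.9, 154.7]
tcp_rot: [-3.14, 0.0, 1.556]
contact_force: [-5.6, -0.6, 1.7]
grip_width: 0.4
finger_force: 2.7
```

The bumpers are felt (5.6 N). Back off and rise.

>>> {"op": "send_rows", "data": {
  "rows": [
    {"x": 0,"y": -0.004,"z": 0,"ax": 0,"ay": 0,"az": 0,"jaw": -1},
    {"x": 0,"y": -0.01,"z": 0,"ax": 0,"ay": 0,"az": 0,"jaw": -1},
    {"x": 0,"y": -0.04,"z": 0,"ax": 0,"ay": 0,"az": 0,"jaw": -1},
    {"x": 0,"y": -0.1,"z": 0,"ax": 0,"ay": 0,"az": 0,"jaw": -1},
    {"x": 0,"y": -0.2,"z": 0,"ax": 0,"ay": 0,"az": 0,"jaw": -1},
    {"x": 0,"y": -0.25,"z": -0.1,"ax": 0,"ay": 0,"az": 0,"jaw": -1},
    {"x": 0,"y": -0.25,"z": -0.3,"ax": 0,"ay": 0,"az": 0,"jaw": -1},
    {"x": 0,"y": -0.25,"z": -0.5,"ax": 0,"ay": 0,"az": 0,"jaw": -1},
    {"x": 0,"y": -0.25,"z": -0.6,"ax": 0,"ay": 0,"az": 0,"jaw": -1},
    {"x": 0,"y": -0.25,"z": -0.6,"ax": 0,"ay": 0,"az": 0,"jaw": -1}
  ]
}}

```text
time: 25.45
tool_pos: [446.2, 15.6, 275.8]
tcp_rot: [3.138, 0.0, 1.556]
contact_force: [0.5, -0.6, -1.0]
grip_width: 0.5
finger_force: 0.0
```

```bash
python3 -c "
from dr import *
door('w8')"
```

```text
25.45 [446.18327655  15.60320405 275.84733557] 89.13584181995942 [ 0.52974395 -0.56756878 -0.99318903]
189 [ 384   70   34  168 2696] [520.1  56.6 187.8] ((520.1447143554688, 48.67679977416992), (147.74327087402344, 14.558435440063477), 87.77300262451172)
200 [  415     0   113   252 18859] [569.5  78.6 199.5] ((570.3211669921875, 66.05918884277344), (203.50218200683594, 61.90620040893555), 89.17088317871094)
```

View pics/w8.png

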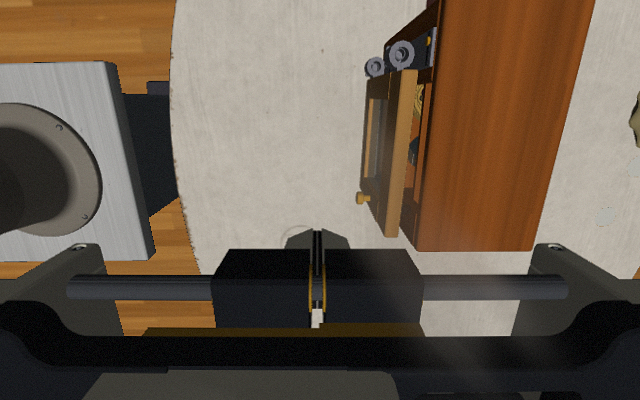

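The view shows the closed door at (400,150) with its edge slightly off: measured 2.2° against the cabinet's 0.8°, so it rebounded off the rubber. I push again, ending softly and backing off slowly.

>>> {"op": "send_rows", "data": {
  "rows": [
    {"x": 0,"y": 0,"z": 0.2,"ax": 0,"ay": 0,"az": 0,"jaw": -1},
    {"x": 0,"y": 0,"z": 0.4,"ax": 0,"ay": 0,"az": 0,"jaw": -1},
    {"x": 0,"y": 0,"z": 0.55,"ax": 0,"ay": 0,"az": 0,"jaw": -1},
    {"x": 0,"y": 0,"z": 0.6,"ax": 0,"ay": 0,"az": 0,"jaw": -1},
    {"x": 0,"y": 0.1,"z": 0.6,"ax": 0,"ay": 0,"az": 0,"jaw": -1},
    {"x": 0,"y": 0.18,"z": 0.6,"ax": 0,"ay": 0,"az": 0,"jaw": -1},
    {"x": 0,"y": 0.215,"z": 0.6,"ax": 0,"ay": 0,"az": 0,"jaw": -1},
    {"x": 0,"y": 0.226,"z": 0.6,"ax": 0,"ay": 0,"az": 0,"jaw": -1},
    {"x": 0,"y": 0.229,"z": 0.6,"ax": 0,"ay": 0,"az": 0,"jaw": -1},
    {"x": 0,"y": 0.231,"z": 0.6,"ax": 0,"ay": 0,"az": 0,"jaw": -1}
  ]
}}

```text
time: 26.75
tool_pos: [491.9, 15.0, 154.8]
tcp_rot: [-3.141, 0.0, 1.556]
contact_force: [-0.2, 0.8, -0.4]
grip_width: 0.8
finger_force: 0.0
```

>>> {"op": "send_rows", "data": {
  "rows": [
    {"x": 0,"y": 0.002,"z": 0,"ax": 0,"ay": 0,"az": 0,"jaw": -1},
    {"x": 0,"y": 0.004,"z": 0,"ax": 0,"ay": 0,"az": 0,"jaw": -1},
    {"x": 0,"y": 0.006,"z": 0,"ax": 0,"ay": 0,"az": 0,"jaw": -1},
    {"x": 0,"y": 0.008,"z": 0,"ax": 0,"ay": 0,"az": 0,"jaw": -1},
    {"x": 0,"y": 0.01,"z": 0,"ax": 0,"ay": 0,"az": 0,"jaw": -1},
    {"x": 0,"y": 0.012,"z": 0,"ax": 0,"ay": 0,"az": 0,"jaw": -1},
    {"x": 0,"y": 0.014,"z": 0,"ax": 0,"ay": 0,"az": 0,"jaw": -1},
    {"x": 0,"y": 0.015,"z": 0,"ax": 0,"ay": 0,"az": 0,"jaw": -1},
    {"x": 0,"y": 0.015,"z": 0,"ax": 0,"ay": 0,"az": 0,"jaw": -1},
    {"x": 0,"y": 0.015,"z": 0,"ax": 0,"ay": 0,"az": 0,"jaw": -1}
  ]
}}

```text
time: 28.0
tool_pos: [495.3, 14.9, 154.7]
tcp_rot: [-3.142, 0.0, 1.556]
contact_force: [-0.5, -0.1, -0.8]
grip_width: 0.4
finger_force: 0.2
```

```bash
python3 -c "
from dr import *
door('w9')"
```

```text
28.0 [495.25300672  14.87536412 154.6838061 ] 89.13381940537062 [-0.54477488 -0.07808236 -0.78522161]
189 [ 353   36   47  213 6862] [522.2  82.2 188.4] ((522.5513916015625, 76.119384765625), (94.34844207763672, 14.473735809326172), 88.9432601928711)
200 [  410     0   204   275 41467] [569.3  85.3 199.5] ((570.1328125, 76.97576141357422), (110.59623718261719, 60.918880462646484), 89.07135009765625)
200 [ 419  300  101   36 3289] [569.9  -2.2 199.6] ((569.6605834960938, -2.5182008743286133), (23.335960388183594, 47.60881423950195), 88.98149108886719)
```

>>> {"op": "send_rows", "data": {
  "rows": [
    {"x": 0,"y": 0.0005,"z": 0,"ax": 0,"ay": 0,"az": 0,"jaw": -1},
    {"x": 0,"y": 0.001,"z": 0,"ax": 0,"ay": 0,"az": 0,"jaw": -1},
    {"x": 0,"y": 0.001,"z": 0,"ax": 0,"ay": 0,"az": 0,"jaw": -1},
    {"x": 0,"y": 0.001,"z": 0,"ax": 0,"ay": 0,"az": 0,"jaw": -1},
    {"x": 0,"y": 0.001,"z": 0,"ax": 0,"ay": 0,"az": 0,"jaw": -1},
    {"x": 0,"y": 0.001,"z": 0,"ax": 0,"ay": 0,"az": 0,"jaw": -1},
    {"x": 0,"y": 0.001,"z": 0,"ax": 0,"ay": 0,"az": 0,"jaw": -1},
    {"x": 0,"y": 0.001,"z": 0,"ax": 0,"ay": 0,"az": 0,"jaw": -1},
    {"x": 0,"y": 0.001,"z": 0,"ax": 0,"ay": 0,"az": 0,"jaw": -1},
    {"x": 0,"y": 0.001,"z": 0,"ax": 0,"ay": 0,"az": 0,"jaw": -1}
  ]
}}

```text
time: 29.3
tool_pos: [495.4, 14.9, 154.7]
tcp_rot: [-3.141, 0.0, 1.556]
contact_force: [-2.5, -0.6, 0.8]
grip_width: 0.4
finger_force: 1.3
```

Light contact (2.5 N). Now back off in 0.1 mm steps, then retreat.

>>> {"op": "send_rows", "data": {
  "rows": [
    {"x": 0,"y": -0.0005,"z": 0,"ax": 0,"ay": 0,"az": 0,"jaw": -1},
    {"x": 0,"y": -0.001,"z": 0,"ax": 0,"ay": 0,"az": 0,"jaw": -1},
    {"x": 0,"y": -0.0015,"z": 0,"ax": 0,"ay": 0,"az": 0,"jaw": -1},
    {"x": 0,"y": -0.002,"z": 0,"ax": 0,"ay": 0,"az": 0,"jaw": -1},
    {"x": 0,"y": -0.0025,"z": 0,"ax": 0,"ay": 0,"az": 0,"jaw": -1},
    {"x": 0,"y": -0.003,"z": 0,"ax": 0,"ay": 0,"az": 0,"jaw": -1},
    {"x": 0,"y": -0.004,"z": 0,"ax": 0,"ay": 0,"az": 0,"jaw": -1},
    {"x": 0,"y": -0.005,"z": 0,"ax": 0,"ay": 0,"az": 0,"jaw": -1},
    {"x": 0,"y": -0.007,"z": 0,"ax": 0,"ay": 0,"az": 0,"jaw": -1},
    {"x": 0,"y": -0.01,"z": 0,"ax": 0,"ay": 0,"az": 0,"jaw": -1}
  ]
}}

```text
time: 30.55
tool_pos: [493.4, 14.9, 154.7]
tcp_rot: [3.142, 0.0, 1.556]
contact_force: [0.6, 0.4, -0.4]
grip_width: 0.2
finger_force: 0.0
```

```bash
python3 -c "
from dr import *
door('w10')"
```

```text
30.55 [493.44228721  14.88255277 154.71472505] 89.1345432499643 [ 0.59463097  0.39835086 -0.38679239]
189 [ 355   36   49  213 6878] [521.7  82.1 188.4] ((522.0194702148438, 76.01797485351562), (94.54351043701172, 14.52292251586914), 88.36248779296875)
200 [  414     0   204   275 41351] [569.1  85.4 199.5] ((569.9911499023438, 76.93611145019531), (110.58076477050781, 60.7807502746582), 89.33824157714844)
200 [ 419  300  101   36 3288] [568.1  -2.3 199.6] ((567.6912841796875, -2.586812973022461), (22.99051284790039, 47.7790412902832), 89.04340362548828)
```

>>> {"op": "send_rows", "data": {
  "rows": [
    {"x": 0,"y": 0.002,"z": 0,"ax": 0,"ay": 0,"az": 0,"jaw": -1},
    {"x": 0,"y": 0.004,"z": 0,"ax": 0,"ay": 0,"az": 0,"jaw": -1},
    {"x": 0,"y": 0.006,"z": 0,"ax": 0,"ay": 0,"az": 0,"jaw": -1},
    {"x": 0,"y": 0.007,"z": 0,"ax": 0,"ay": 0,"az": 0,"jaw": -1},
    {"x": 0,"y": 0.008,"z": 0,"ax": 0,"ay": 0,"az": 0,"jaw": -1},
    {"x": 0,"y": 0.0085,"z": 0,"ax": 0,"ay": 0,"az": 0,"jaw": -1},
    {"x": 0,"y": 0.009,"z": 0,"ax": 0,"ay": 0,"az": 0,"jaw": -1},
    {"x": 0,"y": 0.009,"z": 0,"ax": 0,"ay": 0,"az": 0,"jaw": -1},
    {"x": 0,"y": 0.009,"z": 0,"ax": 0,"ay": 0,"az": 0,"jaw": -1},
    {"x": 0,"y": 0.009,"z": 0,"ax": 0,"ay": 0,"az": 0,"jaw": -1}
  ]
}}

```text
time: 31.85
tool_pos: [495.2, 14.9, 154.7]
tcp_rot: [3.142, 0.0, 1.556]
contact_force: [0.3, 0.1, -0.3]
grip_width: 0.1
finger_force: 0.2
```

```bash
cat > ang.py <<'E'
from dr import *
def ang(fn):
    """yaw of door top from slice centres, and of the cabinet's front top edge"""
    C=np.load(f"pics/{fn}.npy"); r=[]
    for y in range(36,122,4):
        s=C[(abs(C[...,2]-189)<4)&(C[...,0]<534)&(C[...,0]>480)&(abs(C[...,1]-y)<2)]
        c=C[(abs(C[...,2]-200)<4)&(C[...,0]>534)&(C[...,0]<560)&(abs(C[...,1]-y)<2)]
        if len(s)>30: r.append((y,s[:,0].mean(),c[:,0].min() if len(c) else np.nan))
    r=np.array(r); p=np.polyfit(r[:,0],r[:,1],1); q=np.polyfit(r[:,0],r[:,2],1)
    print(fn,"door",-np.degrees(p[0]).round(2),"x at y=40",np.polyval(p,40).round(2),"cab",-np.degrees(q[0]).round(2),np.polyval(q,40).round(2))
E
python3 -c "
from ang import *
door('w11')
for f in('w6','w7','w9','w10','w11'):ang(f)"
```

```text
31.85 [495.24615204  14.85216267 154.69830964] 89.13644536300995 [ 0.30771863  0.07252452 -0.29054148]
189 [ 354   36   46  213 6867] [522.2  82.2 188.4] ((522.5303955078125, 76.18832397460938), (94.2782974243164, 14.499079704284668), 88.88350677490234)
200 [  410     0   204   275 41429] [569.2  85.3 199.5] ((570.0234985351562, 76.91819763183594), (110.475830078125, 60.62728500366211), 89.33787536621094)
200 [ 419  300  101   36 3290] [569.9  -2.3 199.6] ((569.480224609375, -2.3487014770507812), (23.273317337036133, 48.315086364746094), 87.43954467773438)
w6 door -4.15 x at y=40 516.09 cab -0.82 539.28
w7 door -1.36 x at y=40 520.96 cab -0.86 539.26
w9 door -1.08 x at y=40 521.41 cab -0.83 539.29
w10 door -1.45 x at y=40 520.68 cab -0.88 539.24
w11 door -1.07 x at y=40 521.39 cab -0.88 539.28
```

The measure is repeatable: the door at −1.07° touches the bumpers (cabinet −0.86°). Retreat from here slowly.

>>> {"op": "send_rows", "data": {
  "rows": [
    {"x": 0,"y": -0.0002,"z": 0,"ax": 0,"ay": 0,"az": 0,"jaw": -1},
    {"x": 0,"y": -0.0005,"z": 0,"ax": 0,"ay": 0,"az": 0,"jaw": -1},
    {"x": 0,"y": -0.001,"z": 0,"ax": 0,"ay": 0,"az": 0,"jaw": -1},
    {"x": 0,"y": -0.002,"z": 0,"ax": 0,"ay": 0,"az": 0,"jaw": -1},
    {"x": 0,"y": -0.004,"z": 0,"ax": 0,"ay": 0,"az": 0,"jaw": -1},
    {"x": 0,"y": -0.01,"z": 0,"ax": 0,"ay": 0,"az": 0,"jaw": -1},
    {"x": 0,"y": -0.02,"z": 0,"ax": 0,"ay": 0,"az": 0,"jaw": -1},
    {"x": 0,"y": -0.04,"z": 0,"ax": 0,"ay": 0,"az": 0,"jaw": -1},
    {"x": 0,"y": -0.06,"z": 0,"ax": 0,"ay": 0,"az": 0,"jaw": -1},
    {"x": 0,"y": -0.06,"z": 0,"ax": 0,"ay": 0,"az": 0,"jaw": -1}
  ]
}}

```text
time: 33.15
tool_pos: [482.9, 15.1, 154.7]
tcp_rot: [-3.141, 0.0, 1.556]
contact_force: [-0.2, 0.1, -0.6]
grip_width: 0.9
finger_force: 0.0
```

```bash
python3 -c "
from ang import *
door('w12');ang('w12')"
```

```text
33.15 [482.90920219  15.07953209 154.74257843] 89.13254893512396 [-0.19561692  0.11319283 -0.57930528]
189 [ 376   36   55  213 6919] [521.6  82.3 188.3] ((522.0516967773438, 76.1432876586914), (94.82707977294922, 14.728766441345215), 88.46765899658203)
200 [  433     0   207   275 40749] [568.6  86.2 199.5] ((569.6434936523438, 76.60746765136719), (111.83622741699219, 61.011268615722656), 89.77981567382812)
200 [ 425  300   95   36 3083] [559.2  -2.4 199.4] ((559.8496704101562, -2.7513303756713867), (43.019744873046875, 23.702796936035156), 1.3916231393814087)
w12 door -1.46 x at y=40 520.51 cab -0.67 539.27
```

```bash
cat > back.py <<'E'
from ang import *
def back(*fs):
    """door's back top edge: per slice the 98th percentile of x"""
    for f in fs:
        C=np.load(f"pics/{f}.npy"); r=[]
        for y in range(36,122,4):
            s=C[(abs(C[...,2]-189)<4)&(C[...,0]<534)&(C[...,0]>480)&(abs(C[...,1]-y)<2)]
            if len(s)>30: r.append((y,np.percentile(s[:,0],96)))
        r=np.array(r); p=np.polyfit(r[:,0],r[:,1],1); print(f,-np.degrees(p[0]).round(2),np.polyval(p,40).round(2),np.polyval(p,-5).round(2))
E
python3 -c "
from back import *
back('w6','w7','w8','w9','w10','w11','w12')"
```

```text
w6 -4.25 522.56 519.23
w7 -1.42 527.42 526.31
w8 -2.19 525.94 524.22
w9 -1.15 527.85 526.94
w10 -1.57 527.12 525.89
w11 -1.21 527.81 526.86
w12 -1.67 526.93 525.62
```

```bash
python3 -c "
from back import *
for i in range(4): shot('wrist','d%d'%i)
back('d0','d3')"
```

```text
d0 -1.65 526.93 525.63
d3 -1.62 526.97 525.7
```

The door rests at −1.6°, about 1 mm off the bumpers: pushing at the top rail twists it within the hinge play. I'll push on the knob at mid-height instead, with the tool tilted 40° forward.

>>> {"op": "send_rows", "data": {
  "rows": [
    {"x": -0.03,"y": -0.08,"z": 0,"ax": -0.1,"ay": 0,"az": 0,"jaw": -1},
    {"x": -0.07,"y": -0.16,"z": 0,"ax": -0.2,"ay": 0,"az": 0,"jaw": -1},
    {"x": -0.11,"y": -0.2,"z": 0,"ax": -0.32,"ay": 0,"az": 0,"jaw": -1},
    {"x": -0.135,"y": -0.2,"z": 0,"ax": -0.44,"ay": 0,"az": 0,"jaw": -1},
    {"x": -0.135,"y": -0.2,"z": 0.04,"ax": -0.56,"ay": 0,"az": 0,"jaw": -1},
    {"x": -0.135,"y": -0.2,"z": 0.12,"ax": -0.64,"ay": 0,"az": 0,"jaw": -1},
    {"x": -0.135,"y": -0.2,"z": 0.2,"ax": -0.667,"ay": 0,"az": 0,"jaw": -1},
    {"x": -0.135,"y": -0.2,"z": 0.26,"ax": -0.667,"ay": 0,"az": 0,"jaw": -1},
    {"x": -0.135,"y": -0.2,"z": 0.285,"ax": -0.667,"ay": 0,"az": 0,"jaw": -1},
    {"x": -0.135,"y": -0.2,"z": 0.285,"ax": -0.667,"ay": 0,"az": 0,"jaw": -1}
  ]
}}

```text
time: 34.65
tool_pos: [454.6, 23.4, 121.7]
tcp_rot: [2.451, -0.098, 1.628]
contact_force: [-0.2, -0.1, -1.3]
grip_width: 0.2
finger_force: 0.0
```

Run:
```python
from back import *
P,D,M,o=shot("wrist","k1"); print(o["time"],o["tool_pos"],np.degrees(o["tcp_rot"]),o["contact_force"])
R=Ro.from_euler('xyz',o["tcp_rot"]); print("20mm +x in tool units",(R.inv().apply([20,0,0])/200).round(4))
C=np.load("pics/k1.npy"); h=cv2.cvtColor(P,cv2.COLOR_RGB2HSV)
m=(C[...,0]>485)&(C[...,0]<508)&(C[...,1]<10)&(C[...,1]>-35)&(abs(C[...,2]-110)<14)
print(m.sum(),C[m].min(0),C[m].max(0),np.median(C[m],0))
a=cv2.imread("pics/k1.png")
```

```text
34.65 [454.64950583  23.4207012  121.70804093] [140.44090185  -5.59304633  93.26073314] [-0.15417685 -0.14642726 -1.30219837]
20mm +x in tool units [-0.0057  0.0773  0.0632]Traceback (most recent call last):
  File "<stdin>", line 6, in <module>
    return umr_minimum(a, axis, None, out, keepdims, initial, where)
ValueError: zero-size array to reduction operation minimum which has no identity
```

View pics/k1.png

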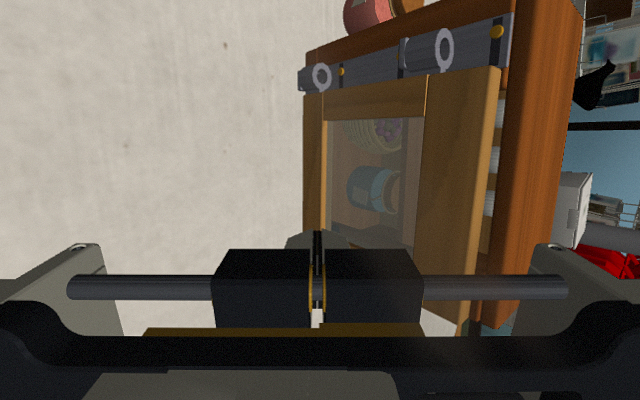

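The view shows the door hung with both tubes at (322,77) and (444,48) down on their brackets; the arm has not yet reached the commanded pose.

```bash
python3 -c "
from h import *
o=bot.get_obs();print(o['time'],o['joint_positions'].round(3),o['dq'].round(3),o['tool_pos'])"
```

```text
34.7 [-0.353  0.196  2.44   1.91   0.347 -2.197] [ 0.006 -0.032 -0.035 -0.479 -0.008  0.531] [454.00832877  22.81981114 120.66962739]
```

The 40° tilt runs into the wrist joint's limit. I go back to nearly upright and push lower, with a slight 8° tilt so the fingertips touch between the bumper heights.

Run:
```python
from h import *
go(440,10,190,89.1)
```

```text
shift [-0.0267  0.1666 -0.3174] turn [ 0.6547 -0.1111  0.0338]
```

>>> {"op": "send_rows", "data": {
  "rows": [
    {"x": -0.003,"y": 0.02,"z": -0.04,"ax": 0.07,"ay": -0.011,"az": 0.003,"jaw": -1},
    {"x": -0.005,"y": 0.035,"z": -0.07,"ax": 0.14,"ay": -0.022,"az": 0.007,"jaw": -1},
    {"x": -0.008,"y": 0.05,"z": -0.1,"ax": 0.2,"ay": -0.033,"az": 0.01,"jaw": -1},
    {"x": -0.011,"y": 0.07,"z": -0.13,"ax": 0.27,"ay": -0.045,"az": 0.014,"jaw": -1},
    {"x": -0.014,"y": 0.085,"z": -0.16,"ax": 0.34,"ay": -0.056,"az": 0.017,"jaw": -1},
    {"x": -0.017,"y": 0.105,"z": -0.2,"ax": 0.42,"ay": -0.07,"az": 0.021,"jaw": -1},
    {"x": -0.02,"y": 0.125,"z": -0.24,"ax": 0.5,"ay": -0.085,"az": 0.026,"jaw": -1},
    {"x": -0.023,"y": 0.145,"z": -0.28,"ax": 0.58,"ay": -0.1,"az": 0.03,"jaw": -1},
    {"x": -0.027,"y": 0.167,"z": -0.317,"ax": 0.655,"ay": -0.111,"az": 0.034,"jaw": -1},
    {"x": -0.027,"y": 0.167,"z": -0.317,"ax": 0.655,"ay": -0.111,"az": 0.034,"jaw": -1}
  ]
}}

```text
time: 35.95
tool_pos: [441.9, 9.7, 191.5]
tcp_rot: [3.141, 0.0, 1.555]
contact_force: [-0.6, 0.1, 0.2]
grip_width: 0.9
finger_force: 0.0
```

```bash
python3 -c "
from h import *
o=bot.get_obs();print(o['time'],o['joint_positions'].round(3),o['dq'].round(3),o['tool_pos'],np.degrees(o['tcp_rot']))"
```

```text
35.95 [-0.152  0.226  1.794 -0.     1.121 -0.136] [-0.009 -0.018  0.071  0.032 -0.047 -0.034] [441.88390337   9.72611293 191.53377355] [1.79950182e+02 1.40752792e-02 8.91216138e+01]
```

>>> {"op": "send_rows", "data": {
  "rows": [
    {"x": 0,"y": 0,"z": 0.06,"ax": -0.05,"ay": 0,"az": 0,"jaw": -1},
    {"x": 0,"y": 0,"z": 0.16,"ax": -0.1,"ay": 0,"az": 0,"jaw": -1},
    {"x": 0,"y": 0,"z": 0.26,"ax": -0.15,"ay": 0,"az": 0,"jaw": -1},
    {"x": 0,"y": 0,"z": 0.307,"ax": -0.2,"ay": 0,"az": 0,"jaw": -1},
    {"x": 0,"y": 0,"z": 0.307,"ax": -0.2,"ay": 0,"az": 0,"jaw": -1},
    {"x": 0,"y": 0.06,"z": 0.307,"ax": -0.2,"ay": 0,"az": 0,"jaw": -1},
    {"x": 0,"y": 0.13,"z": 0.307,"ax": -0.2,"ay": 0,"az": 0,"jaw": -1},
    {"x": 0,"y": 0.18,"z": 0.307,"ax": -0.2,"ay": 0,"az": 0,"jaw": -1},
    {"x": 0,"y": 0.205,"z": 0.307,"ax": -0.2,"ay": 0,"az": 0,"jaw": -1},
    {"x": 0,"y": 0.215,"z": 0.307,"ax": -0.2,"ay": 0,"az": 0,"jaw": -1}
  ]
}}

```text
time: 37.2
tool_pos: [483.6, 10.4, 129.4]
tcp_rot: [2.934, -0.003, 1.557]
contact_force: [-0.9, -0.9, 0.5]
grip_width: 0.5
finger_force: 0.0
```

```bash
python3 -c "
from back import *
P,D,M,o=shot('wrist','e1');print(o['time'],o['tool_pos'],np.degrees(o['tcp_rot']),o['contact_force'],o['joint_positions'].round(2))
R=Ro.from_euler('xyz',o['tcp_rot']); print((R.inv().apply([10,0,0])/200).round(4)); back('e1')"
```

```text
37.2 [483.64149806  10.35376198 129.35611562] [168.10607341  -0.18395278  89.20932015] [-0.8736236  -0.88931475  0.52717191] [-0.16  0.28  1.95  0.05  0.71 -0.18]
[0.0007 0.0489 0.0103]
e1 -1.5 526.7 525.52
```

>>> {"op": "send_rows", "data": {
  "rows": [
    {"x": 0,"y": 0.01,"z": 0.002,"ax": 0,"ay": 0,"az": 0,"jaw": -1},
    {"x": 0,"y": 0.02,"z": 0.004,"ax": 0,"ay": 0,"az": 0,"jaw": -1},
    {"x": 0,"y": 0.025,"z": 0.005,"ax": 0,"ay": 0,"az": 0,"jaw": -1},
    {"x": 0,"y": 0.03,"z": 0.006,"ax": 0,"ay": 0,"az": 0,"jaw": -1},
    {"x": 0,"y": 0.034,"z": 0.007,"ax": 0,"ay": 0,"az": 0,"jaw": -1},
    {"x": 0,"y": 0.038,"z": 0.008,"ax": 0,"ay": 0,"az": 0,"jaw": -1},
    {"x": 0,"y": 0.042,"z": 0.009,"ax": 0,"ay": 0,"az": 0,"jaw": -1},
    {"x": 0,"y": 0.046,"z": 0.0095,"ax": 0,"ay": 0,"az": 0,"jaw": -1},
    {"x": 0,"y": 0.049,"z": 0.01,"ax": 0,"ay": 0,"az": 0,"jaw": -1},
    {"x": 0,"y": 0.049,"z": 0.01,"ax": 0,"ay": 0,"az": 0,"jaw": -1}
  ]
}}

```text
time: 38.5
tool_pos: [493.5, 10.2, 129.6]
tcp_rot: [2.933, -0.003, 1.557]
contact_force: [-0.0, -0.2, 0.0]
grip_width: 0.2
finger_force: 0.0
```

```bash
python3 -c "
from back import *
P,D,M,o=shot('wrist','e2');print(o['time'],o['tool_pos'],o['contact_force']); back('e2')"
```

```text
38.5 [493.49327625  10.17159033 129.64228522] [-0.01818914 -0.19454335  0.01736145]
e2 -1.51 526.76 525.57
```

Not touching yet; inch on.

>>> {"op": "send_rows", "data": {
  "rows": [
    {"x": 0,"y": 0.002,"z": 0,"ax": 0,"ay": 0,"az": 0,"jaw": -1},
    {"x": 0,"y": 0.004,"z": 0.001,"ax": 0,"ay": 0,"az": 0,"jaw": -1},
    {"x": 0,"y": 0.006,"z": 0.001,"ax": 0,"ay": 0,"az": 0,"jaw": -1},
    {"x": 0,"y": 0.008,"z": 0.002,"ax": 0,"ay": 0,"az": 0,"jaw": -1},
    {"x": 0,"y": 0.01,"z": 0.002,"ax": 0,"ay": 0,"az": 0,"jaw": -1},
    {"x": 0,"y": 0.011,"z": 0.002,"ax": 0,"ay": 0,"az": 0,"jaw": -1},
    {"x": 0,"y": 0.012,"z": 0.002,"ax": 0,"ay": 0,"az": 0,"jaw": -1},
    {"x": 0,"y": 0.012,"z": 0.002,"ax": 0,"ay": 0,"az": 0,"jaw": -1},
    {"x": 0,"y": 0.012,"z": 0.002,"ax": 0,"ay": 0,"az": 0,"jaw": -1},
    {"x": 0,"y": 0.012,"z": 0.002,"ax": 0,"ay": 0,"az": 0,"jaw": -1}
  ]
}}

```text
time: 39.8
tool_pos: [495.8, 10.1, 129.7]
tcp_rot: [2.934, -0.003, 1.557]
contact_force: [-0.3, 0.4, 0.1]
grip_width: 0.2
finger_force: 0.0
```

```bash
python3 -c "
from back import *
P,D,M,o=shot('wrist','e3');print(o['time'],o['tool_pos'],o['contact_force']); back('e3')"
```

```text
39.8 [495.84955164  10.14249543 129.71432473] [-0.31451724  0.43732525  0.05332262]
e3 -1.48 526.77 525.61
```

>>> {"op": "send_rows", "data": {
  "rows": [
    {"x": 0,"y": 0.002,"z": 0,"ax": 0,"ay": 0,"az": 0,"jaw": -1},
    {"x": 0,"y": 0.004,"z": 0.001,"ax": 0,"ay": 0,"az": 0,"jaw": -1},
    {"x": 0,"y": 0.006,"z": 0.001,"ax": 0,"ay": 0,"az": 0,"jaw": -1},
    {"x": 0,"y": 0.008,"z": 0.002,"ax": 0,"ay": 0,"az": 0,"jaw": -1},
    {"x": 0,"y": 0.01,"z": 0.002,"ax": 0,"ay": 0,"az": 0,"jaw": -1},
    {"x": 0,"y": 0.011,"z": 0.002,"ax": 0,"ay": 0,"az": 0,"jaw": -1},
    {"x": 0,"y": 0.012,"z": 0.002,"ax": 0,"ay": 0,"az": 0,"jaw": -1},
    {"x": 0,"y": 0.012,"z": 0.002,"ax": 0,"ay": 0,"az": 0,"jaw": -1},
    {"x": 0,"y": 0.012,"z": 0.002,"ax": 0,"ay": 0,"az": 0,"jaw": -1},
    {"x": 0,"y": 0.012,"z": 0.002,"ax": 0,"ay": 0,"az": 0,"jaw": -1}
  ]
}}

```text
time: 41.1
tool_pos: [498.3, 10.1, 129.8]
tcp_rot: [2.933, -0.003, 1.557]
contact_force: [0.3, -0.2, 0.3]
grip_width: 0.3
finger_force: 0.0
```

```bash
python3 -c "
from back import *
P,D,M,o=shot('wrist','e4');print(o['time'],o['tool_pos'],o['contact_force']); back('e4')"
```

```text
41.1 [498.29122317  10.11541139 129.83943579] [ 0.26001335 -0.24794545  0.30306723]
e4 -1.46 526.84 525.7
```

At this spot the fingertips face the recessed glass; shift 21 mm over to the free stile, above the knob.

>>> {"op": "send_rows", "data": {
  "rows": [
    {"x": 0,"y": -0.02,"z": -0.004,"ax": 0,"ay": 0,"az": 0,"jaw": -1},
    {"x": 0,"y": -0.04,"z": -0.008,"ax": 0,"ay": 0,"az": 0,"jaw": -1},
    {"x": 0,"y": -0.05,"z": -0.01,"ax": 0,"ay": 0,"az": 0,"jaw": -1},
    {"x": -0.05,"y": -0.05,"z": -0.01,"ax": 0,"ay": 0,"az": 0,"jaw": -1},
    {"x": -0.105,"y": -0.05,"z": -0.01,"ax": 0,"ay": 0,"az": 0,"jaw": -1},
    {"x": -0.105,"y": -0.045,"z": -0.009,"ax": 0,"ay": 0,"az": 0,"jaw": -1},
    {"x": -0.105,"y": -0.038,"z": -0.008,"ax": 0,"ay": 0,"az": 0,"jaw": -1},
    {"x": -0.105,"y": -0.032,"z": -0.007,"ax": 0,"ay": 0,"az": 0,"jaw": -1},
    {"x": -0.105,"y": -0.028,"z": -0.006,"ax": 0,"ay": 0,"az": 0,"jaw": -1},
    {"x": -0.105,"y": -0.025,"z": -0.005,"ax": 0,"ay": 0,"az": 0,"jaw": -1}
  ]
}}

```text
time: 42.4
tool_pos: [493.0, -10.7, 129.7]
tcp_rot: [2.934, -0.003, 1.557]
contact_force: [0.0, -0.6, -0.5]
grip_width: 0.5
finger_force: 0.0
```

```bash
python3 -c "
from back import *
P,D,M,o=shot('wrist','e5');print(o['time'],o['tool_pos'],o['contact_force']); back('e5')"
```

```text
42.4 [492.96047999 -10.66769198 129.69315629] [ 0.0479966  -0.63159342 -0.45967915]
e5 -1.51 526.83 525.65
```

>>> {"op": "send_rows", "data": {
  "rows": [
    {"x": 0,"y": 0.003,"z": 0,"ax": 0,"ay": 0,"az": 0,"jaw": -1},
    {"x": 0,"y": 0.006,"z": 0.001,"ax": 0,"ay": 0,"az": 0,"jaw": -1},
    {"x": 0,"y": 0.008,"z": 0.002,"ax": 0,"ay": 0,"az": 0,"jaw": -1},
    {"x": 0,"y": 0.01,"z": 0.002,"ax": 0,"ay": 0,"az": 0,"jaw": -1},
    {"x": 0,"y": 0.012,"z": 0.002,"ax": 0,"ay": 0,"az": 0,"jaw": -1},
    {"x": 0,"y": 0.014,"z": 0.003,"ax": 0,"ay": 0,"az": 0,"jaw": -1},
    {"x": 0,"y": 0.016,"z": 0.003,"ax": 0,"ay": 0,"az": 0,"jaw": -1},
    {"x": 0,"y": 0.018,"z": 0.004,"ax": 0,"ay": 0,"az": 0,"jaw": -1},
    {"x": 0,"y": 0.018,"z": 0.004,"ax": 0,"ay": 0,"az": 0,"jaw": -1},
    {"x": 0,"y": 0.018,"z": 0.004,"ax": 0,"ay": 0,"az": 0,"jaw": -1}
  ]
}}

```text
time: 43.7
tool_pos: [496.6, -10.9, 129.7]
tcp_rot: [2.934, -0.003, 1.557]
contact_force: [-0.2, 0.0, -0.6]
grip_width: 0.2
finger_force: 0.0
```

```bash
python3 -c "
from back import *
P,D,M,o=shot('wrist','e6');print(o['time'],o['tool_pos'],o['contact_force']); back('e6')"
```

```text
43.7 [496.58377811 -10.87420333 129.6664397 ] [-0.2406095   0.03475295 -0.57551636]
e6 -1.62 526.76 525.5
```

>>> {"op": "send_rows", "data": {
  "rows": [
    {"x": 0,"y": 0.0015,"z": 0,"ax": 0,"ay": 0,"az": 0,"jaw": -1},
    {"x": 0,"y": 0.003,"z": 0.001,"ax": 0,"ay": 0,"az": 0,"jaw": -1},
    {"x": 0,"y": 0.0045,"z": 0.001,"ax": 0,"ay": 0,"az": 0,"jaw": -1},
    {"x": 0,"y": 0.006,"z": 0.001,"ax": 0,"ay": 0,"az": 0,"jaw": -1},
    {"x": 0,"y": 0.0075,"z": 0.002,"ax": 0,"ay": 0,"az": 0,"jaw": -1},
    {"x": 0,"y": 0.009,"z": 0.002,"ax": 0,"ay": 0,"az": 0,"jaw": -1},
    {"x": 0,"y": 0.01,"z": 0.002,"ax": 0,"ay": 0,"az": 0,"jaw": -1},
    {"x": 0,"y": 0.01,"z": 0.002,"ax": 0,"ay": 0,"az": 0,"jaw": -1},
    {"x": 0,"y": 0.01,"z": 0.002,"ax": 0,"ay": 0,"az": 0,"jaw": -1},
    {"x": 0,"y": 0.01,"z": 0.002,"ax": 0,"ay": 0,"az": 0,"jaw": -1}
  ]
}}

```text
time: 45.0
tool_pos: [498.6, -10.9, 129.7]
tcp_rot: [2.934, -0.003, 1.557]
contact_force: [0.1, 0.2, 0.5]
grip_width: 0.5
finger_force: 0.1
```

```bash
python3 -c "
from back import *
P,D,M,o=shot('wrist','e7');print(o['time'],o['tool_pos'],o['contact_force']); back('e7')
C=np.load('pics/e7.npy');v,u=np.mgrid[:400,:640]
"
```

```text
45.0 [498.59264072 -10.88803128 129.67800347] [0.11218797 0.15163856 0.48885987]
e7 -1.46 527.17 526.03
```

The door has begun to move (no resisting force); about 1 mm more.

>>> {"op": "send_rows", "data": {
  "rows": [
    {"x": 0,"y": 0.001,"z": 0,"ax": 0,"ay": 0,"az": 0,"jaw": -1},
    {"x": 0,"y": 0.002,"z": 0,"ax": 0,"ay": 0,"az": 0,"jaw": -1},
    {"x": 0,"y": 0.003,"z": 0,"ax": 0,"ay": 0,"az": 0,"jaw": -1},
    {"x": 0,"y": 0.004,"z": 0,"ax": 0,"ay": 0,"az": 0,"jaw": -1},
    {"x": 0,"y": 0.0045,"z": 0,"ax": 0,"ay": 0,"az": 0,"jaw": -1},
    {"x": 0,"y": 0.0045,"z": 0,"ax": 0,"ay": 0,"az": 0,"jaw": -1},
    {"x": 0,"y": 0.0045,"z": 0,"ax": 0,"ay": 0,"az": 0,"jaw": -1},
    {"x": 0,"y": 0.0045,"z": 0,"ax": 0,"ay": 0,"az": 0,"jaw": -1},
    {"x": 0,"y": 0.0045,"z": 0,"ax": 0,"ay": 0,"az": 0,"jaw": -1},
    {"x": 0,"y": 0.0045,"z": 0,"ax": 0,"ay": 0,"az": 0,"jaw": -1}
  ]
}}

```text
time: 46.3
tool_pos: [499.3, -10.9, 129.7]
tcp_rot: [2.934, -0.003, 1.557]
contact_force: [-3.3, -1.0, -1.3]
grip_width: 0.3
finger_force: 1.9
```

```bash
python3 -c "
from back import *
P,D,M,o=shot('wrist','e8');print(o['time'],o['tool_pos'],o['contact_force']); back('e8')"
```

```text
46.3 [499.25210188 -10.87341227 129.70381376] [-3.25993157 -0.95262512 -1.26593685]
e8 -1.15 527.44 526.54
```

>>> {"op": "send_rows", "data": {
  "rows": [
    {"x": 0,"y": -0.0003,"z": 0,"ax": 0,"ay": 0,"az": 0,"jaw": -1},
    {"x": 0,"y": -0.0006,"z": 0,"ax": 0,"ay": 0,"az": 0,"jaw": -1},
    {"x": 0,"y": -0.0009,"z": 0,"ax": 0,"ay": 0,"az": 0,"jaw": -1},
    {"x": 0,"y": -0.0012,"z": 0,"ax": 0,"ay": 0,"az": 0,"jaw": -1},
    {"x": 0,"y": -0.0015,"z": 0,"ax": 0,"ay": 0,"az": 0,"jaw": -1},
    {"x": 0,"y": -0.002,"z": 0,"ax": 0,"ay": 0,"az": 0,"jaw": -1},
    {"x": 0,"y": -0.003,"z": 0,"ax": 0,"ay": 0,"az": 0,"jaw": -1},
    {"x": 0,"y": -0.005,"z": -0.001,"ax": 0,"ay": 0,"az": 0,"jaw": -1},
    {"x": 0,"y": -0.01,"z": -0.002,"ax": 0,"ay": 0,"az": 0,"jaw": -1},
    {"x": 0,"y": -0.02,"z": -0.004,"ax": 0,"ay": 0,"az": 0,"jaw": -1}
  ]
}}

```text
time: 47.6
tool_pos: [496.1, -11.0, 130.3]
tcp_rot: [2.932, -0.003, 1.557]
contact_force: [-0.4, 0.3, 0.4]
grip_width: 0.5
finger_force: 0.0
```

```bash
python3 -c "
from back import *
P,D,M,o=shot('wrist','e9');print(o['time'],o['tool_pos'],o['contact_force']); back('e9')"
```

```text
47.6 [496.06048535 -10.98976897 130.3071567 ] [-0.41174444  0.25351931  0.35922625]
e9 -1.15 527.32 526.42
```

The door now stays against the bumpers (within about 0.1 mm). Retreat clear and check everything once.

>>> {"op": "send_rows", "data": {
  "rows": [
    {"x": 0,"y": -0.03,"z": -0.006,"ax": 0,"ay": 0,"az": 0,"jaw": -1},
    {"x": 0,"y": -0.08,"z": -0.016,"ax": 0,"ay": 0,"az": 0,"jaw": -1},
    {"x": 0,"y": -0.15,"z": -0.03,"ax": 0,"ay": 0,"az": 0,"jaw": -1},
    {"x": 0,"y": -0.22,"z": -0.046,"ax": 0,"ay": 0,"az": 0,"jaw": -1},
    {"x": 0,"y": -0.25,"z": -0.1,"ax": 0,"ay": 0,"az": 0,"jaw": -1},
    {"x": 0,"y": -0.25,"z": -0.25,"ax": 0.05,"ay": 0,"az": 0,"jaw": -1},
    {"x": 0,"y": -0.25,"z": -0.4,"ax": 0.1,"ay": 0,"az": 0,"jaw": -1},
    {"x": 0,"y": -0.25,"z": -0.55,"ax": 0.2,"ay": 0,"az": 0,"jaw": -1},
    {"x": 0,"y": -0.25,"z": -0.6,"ax": 0.2,"ay": 0,"az": 0,"jaw": -1},
    {"x": 0,"y": -0.25,"z": -0.6,"ax": 0.2,"ay": 0,"az": 0,"jaw": -1}
  ]
}}

```text
time: 48.9
tool_pos: [421.5, -10.1, 236.9]
tcp_rot: [3.141, -0.003, 1.557]
contact_force: [0.2, 0.1, -1.1]
grip_width: 0.2
finger_force: 0.0
```

```bash
python3 -c "
from back import *
P,D,M,o=shot('wrist','f1');print(o['time'],o['tool_pos'],o['contact_force'],abs(o['dq']).max())
back('w8','f1'); P,D,M,o=shot('top','top2')
C=np.load('pics/top2.npy')
for n,(u,v) in dict(tin1=(443,221),tin2=(424,237),jar=(223,174)).items(): 
  a=np.load('pics/top1.npy');print(n,np.abs(a[v-6:v+7,u-6:u+7]-C[v-6:v+7,u-6:u+7]).mean().round(2))
"
```

```text
48.9 [421.51251157 -10.09235965 236.88741191] [ 0.17210904  0.13200008 -1.11205319] 0.03149919131442987
w8 -2.19 525.94 524.22
f1 -0.91 527.61 526.9
tin1 1.46
tin2 3.25
jar 1.39
```

```bash
python3 -c "
from plant import bot
print(bot.close_job())"
```

```text
the job is handed in; nothing more can be done
None
```

The door is hung with both sockets fully down on the pintles, swung shut against its bumpers (0.9° measured, matching the cabinet's own yaw) and released. I handed it in at about 49 s, with pushing forces of about 6 N at most and the jar and tins not touched.

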